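Cap off, coupler on: press-fit an angled test nipple

ROBOT

A 6-joint arm with a two-finger parallel gripper is mounted at the origin on a cart in front of the work surface, level with it; the furniture and walls round the work are solid. World frame = base frame: x ahead of the robot, y to its left, z up, the work surface at z = 0. Lengths are in m, angles in degrees, forces in N, time in s.
With the tool pointing down it reaches from about 0.4 to 0.825 m from the base axis. Payload 7 kg.
Tool frame: the origin (TCP) lies between the finger pads; the fingertips stand r.nose_length ahead of it and the grasp point (between the pads) lies 2 mm behind it (r.nose_length is the distance from the TCP to the fingertips, in m); y points along the fingers, x is the direction in which the jaws open and shut, and the axes are right-handed (so a half turn about y gives the same grasp; the last joint's range is limited). The gripper opens to 88 mm and grips with 3 to 60 N. Pads are 19 mm wide; open, the fingers measure 130 mm over their backs; the gripper's body (78 mm by 193 mm) begins 47 mm behind the grasp point.
Start: joints at [90.075, 20.546, 0.682, 0, -70.136, -16.507], TCP at [0.191, 0.647, 0.244] pointing down, gripper open.
Joint ranges: [-176.03, 176.03], [-82.01, 121.73], [-58.28, 71.71], [-173.87, 95.51], [-174.79, -0.11], [-173.66, 173.66]. Speed limits (degrees/s): [136.94, 136.94, 172.46, 180, 180, 180].

INTERFACE

Orientations are given as [roll, pitch, yaw] about the fixed x, y, z axes, in that order (R = Rz(yaw) Ry(pitch) Rx(roll)).
In Python, from plant import readout, vision, r, spotter gives the robot as it stands.
- The arm moves only by the tool servo_tool, never from a script. Its argument "steps" is a list that holds one entry, the list of rows, each a list of 6 numbers: the shift along the tool's x, y, z in m, then the turn, a rotation vector about the tool's x, y, z in rad. A call has 1 to 20 rows; each row shifts and turns the commanded pose from where the row before left it, along the tool's axes as they then stand; what a row does not reach is not made up. A row lasts 1/10 s, in which the tool goes at most 50 mm and 8.59 degrees, less where a joint would pass 70% of its speed; a pose out of reach is approached as far as the arm can. A call with a gripper value outside its range is refused whole. "jaw" is the closure in counts, from 0 (fully open) to 255 (shut), set as the call begins (left out, the last holds). The fingers move at their own pace and stop on an object; "grip_force" is the grip in N (left out, the last holds). Time passes only in rows, so rows that do not move let the fingers close. It gives the time, the measured TCP pose, the force and the opening at its end, in the units of the state.
- readout.get_state(): the state, without advancing time (a new reading comes with each control period).
- vision.capture(name): name is "side" or "top"; returns a dict with "img" (480x640x3 uint8, red, green, blue), "fx", "fy", "cx", "cy" (pixels), "rvec" (rotation vector, rad) and "tvec" (3), from world to camera coordinates, as OpenCV has them. Camera axes: x right, y down, z forward; pixel columns grow to the right and rows downward; lengths in m; the calibration is good to about 2 mm. A picture is of the moment at which its call begins. There is no depth.
- r.close_job(): hands the job in, once; it reports no verdict.
Trained networks look in the newest picture that a camera, given by its name, has taken for a name from the list of things; names that differ only in an ending like _2 or _b are one class to them, and where a whole thing is asked for, a point or a joint stands for the part that bears it (a point fixed in the world has none). Each returns a list of dicts, best first, with "conf" (0 to 1); they miss things now and then, are a little off and sometimes report something else, mostly with a low value. They report only what shows in the picture. A call takes as long as a camera call. They do not tell look-alikes from the thing itself.
- spotter.search_frame(camera, thing): "uv" ([column, row] in pixels, amid what is visible of it).
- spotter.silhouettes(camera, thing): "region" (480x640 bool, what is visible of it) and "uv" ([column, row] in pixels, amid what is visible of it).
The state is a dict: "time_s": time; "joints": joint angles; "qd": joint speeds; "joint_torque": joint torques, N m; "tcp_pos": TCP position; "eef_rot": TCP orientation; "contact_force": force on the tool from outside, world axes, zero at the start; "moment": the same for the moment, N m; "gripper_width": finger opening in m.
Only numpy, scipy, OpenCV 4.12 (cv2) and the standard library are available. Lean on these libraries where they do the work, as an engineer would, in place of code of your own. Each camera call takes 0.05 s, during which the arm holds its last target.

TASK

Take the dust cap off the slanted nipple of the metal port block and nest it squarely over the identical spare cap standing on the bench, and let go of it. Then pick up the steel coupler, press it straight down the nipple's slanted axis until it snaps and its mouth sits flush on the nipple's collar, and finish still holding it there against the nipple's spring: do not let go. Do not press the nipple's pin with anything but the coupler, and do not shift the spare cap, the beaker, the timer or the flask.

Things in the scene. Friction and masses are not known exactly. Their poses are not given: they have to be found in the camera images.
- port_block: Fixed aluminium block, 120 x 84 x 30 mm, flat on the 2 mm blue mat; origin at the centre of its underside, z up; its front (two small brass plugs) faces its own -x. From its top a round post 52 mm across leans 25 degrees toward the block's front and carries the nipple.
- nipple: Steel nipple on the post. Origin: centre of its collar's top face, 60 mm above the mat, straight above the block's centre; z up along the slanted axis, 25 deg off vertical, leaning to the block's -x; y level. Collar 37 mm across, z -4 to 0 mm. Spigot 16 mm across to z 24, last 5 mm coned to 11 mm; a steel spring ball stands 3.5 mm out at z 8 on its +y and -y sides; spring pin 8 mm across, tip at z 34 when out.
- poppet (a joint): How far the spring pin is pushed in, m: 0 out, 0.009 when the coupler is flush on the collar, 0.010 its end stop. On the way down the two side balls resist with 5 to 10 N, snap into the coupler's inner groove at about 0.004 to 0.005, and from there the pin pushes back with about 11 N near flush. Let go, the coupler springs back 2 to 5 mm off flush.
- nipple_cap: Loose grey plastic dust cap, 50 g, on the nipple at the start: hollow stepped cup, mouth down, 46 mm tall. Origin at the mouth's centre, z to its closed end. Skirt 45 mm outside, 40 inside, 22 mm deep; inner ledge (23 mm hole) to z 25; above 34 mm outside, 29 inside, top edge coned to 30. At the start its axes lie along the nipple's, its mouth round the collar at nipple z -4 mm; lift it off along that axis.
- spare_cap: Identical loose cap standing mouth down on the bench; same origin and axes. The other cap goes over it with 3 mm play all round and lands with its inner ledge on this one's closed end, 24 mm higher (mouth to mouth), both upright. It and the coupler stand in front of tall equipment (balance, heating bath): travel across at the front of the bench, well above.
- coupler: Loose steel coupler, 110 to 210 g, 80 mm tall, standing mouth down on the bench. Origin at the mouth's centre, z up along its body. Sleeve 34 mm across, z 0 to 34 mm, with a blind bore 19 mm across, 25 mm deep in the mouth; above the shoulder at z 34 a round grip 24 mm across to z 80. Flush home, its origin and z axis coincide with the nipple's.
- beaker: Bystander: small glass beaker, 55 mm across, 69 mm tall, loose; origin at the centre of its underside.
- timer: Bystander: flat white lab timer, 58 x 62 x 19 mm, loose; origin at the centre of its underside.
- flask: Bystander: conical flask, 64 mm across, 106 mm tall, loose; origin at the centre of its underside.
Not all that is in view belongs to the job. What is shaped like the spare_cap but blue or green is not meant.

How it is judged:
By the outcome, as a careful person would: the job done as asked, in the order asked, and still so for the second after the job is handed in, while the arm keeps its last pose, push and grip.
It also fails if it takes over 72 s, if anything falls off the work surface, if the arm or the gripper's body presses on something with over 40 N, if the wrist force passes 120 N, or if a joint passes its speed limit or range.

## Working session

There is one attempt and no reset: what is moved stays moved. The work goes in short steps, Python scripts to look and compute and a tool call to move; the robot and the scene stay as the last step left them, time stands still between calls to the robot, and variables do not carry over. Pictures are saved under pics/ and viewed, and the job is handed in when it is done.

Besides the shell and the picture viewer there is one more tool, called in YAML: its name, and indented under it one key for each argument. servo_tool: Moves the arm, as the interface text tells. Its arguments: {"type":"object","properties":{"steps":{"type":"array","items":{"type":"array","items":{"type":"array","items":{"type":"number"}}}},"jaw":{"type":"number"},"grip_force":{"type":"number"}},"required":["steps"]}

```bash
ls; mkdir -p pics
python3 - <<'E'
from plant import readout, vision, r, spotter
import cv2
print(readout.get_state()); print(r.nose_length)
for n in ("side","top"):
    c=vision.capture(n); cv2.imwrite(f"pics/{n}0.png",c["img"][:,:,::-1])
    print(n,{k:v for k,v in c.items() if k!="img"})
    for t in ["port_block","nipple","nipple_cap","spare_cap","coupler","beaker","timer","flask"]:
        print(t,[(x["conf"],[round(float(a),1) for a in x["uv"]]) for x in spotter.search_frame(n,t)])
E
```

```text
pics
{'time_s': 0.0, 'joints': array([ 9.00753499e+01,  2.05908990e+01,  6.33733167e-01, -1.96055827e-02,
       -7.01364560e+01, -1.65063921e+01]), 'qd': array([ 0.00796254, -0.04038693,  0.07800649,  0.04736257,  0.07607112,
        0.06932151]), 'joint_torque': array([ 9.52390910e-04, -5.82702184e+01,  2.93053508e+01,  6.99750692e+00,
        6.82327125e-03, -1.58855987e-04]), 'tcp_pos': array([0.19083312, 0.64697759, 0.24263003]), 'eef_rot': array([-8.99910684e+01, -9.50003890e-02, -1.06437726e+02]), 'contact_force': array([-0.06276376,  0.34171608, -0.66960933]), 'moment': array([-0.03040128,  0.02487374, -0.03670619]), 'gripper_width': 0.08766573637040212}
0.017
side {'fx': 471.79597350029087, 'fy': 471.79597350029087, 'cx': 314.62462617085936, 'cy': 240.190727086683, 'rvec': array([ 0.4482388 , -2.69693684,  1.20949747]), 'tvec': array([0.55421754, 0.09944725, 1.01387947])}
port_block [(0.87, [286.8, 312.7]), (0.53, [303.7, 384.5])]
nipple [(0.73, [271.6, 309.6])]
nipple_cap [(0.55, [283.4, 295.2])]
spare_cap [(0.91, [238.7, 257.5]), (0.88, [355.2, 289.5]), (0.7, [269.2, 361.5]), (0.59, [359.5, 254.5])]
coupler [(0.77, [392.4, 190.5])]
beaker [(0.79, [302.5, 386.8]), (0.17, [380.8, 238.8])]
timer [(0.76, [379.6, 240.8])]
flask [(0.65, [297.9, 247.2])]
top {'fx': 513.7487882474941, 'fy': 513.7487882474941, 'cx': 305.7458453306662, 'cy': 247.68210263963462, 'rvec': array([ 2.13132088, -2.1614872 ,  0.16913007]), 'tvec': array([0.10879847, 0.58699921, 1.29137074])}
port_block [(0.65, [245.4, 268.1])]
nipple [(0.28, [238.6, 258.5])]
nipple_cap [(0.54, [238.7, 261.0])]
spare_cap [(0.82, [288.6, 203.2]), (0.76, [279.0, 307.9]), (0.6, [196.4, 269.5]), (0.5, [321.4, 299.4])]
coupler [(0.48, [415.9, 303.8])]
beaker [(0.73, [174.6, 299.1])]
timer [(0.77, [350.4, 311.8])]
flask [(0.78, [310.5, 245.1])]
```

View pics/side0.png

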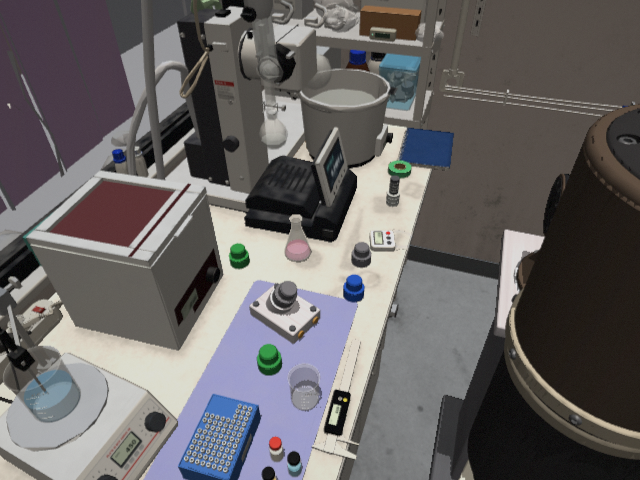

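View pics/top0.png

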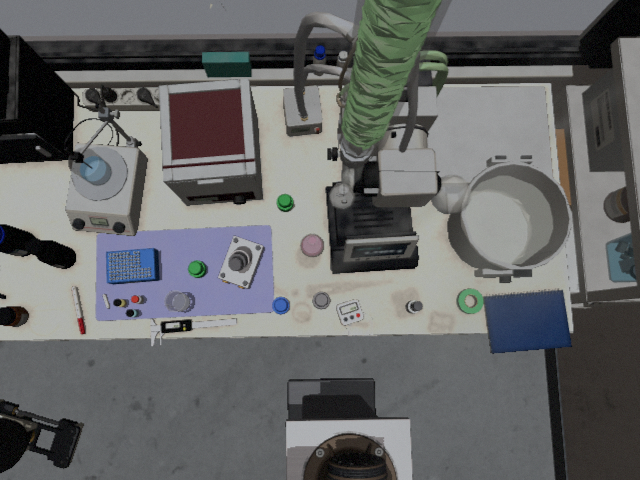

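```bash
cat > h.py <<'E'
from plant import readout, vision, r, spotter
import numpy as np, cv2
from scipy.optimize import minimize
from scipy.spatial.transform import Rotation as Ro
def proj(c,P): 
    return cv2.projectPoints(np.asarray(P,float).reshape(-1,3),c["rvec"],c["tvec"],np.array([[c["fx"],0,c["cx"]],[0,c["fy"],c["cy"]],[0,0,1]]),None)[0].reshape(-1,2)
def ray(c,uv):
    R=cv2.Rodrigues(c["rvec"])[0]; o=-R.T@c["tvec"]
    d=R.T@np.array([(uv[0]-c["cx"])/c["fx"],(uv[1]-c["cy"])/c["fy"],1]); return o,d/np.linalg.norm(d)
def onz(c,uv,z):
    o,d=ray(c,uv); return o+d*(z-o[2])/d[2]
def rings(prof,n=48):
    a=np.linspace(0,2*np.pi,n,endpoint=False)
    return [np.c_[ra*np.cos(a),ra*np.sin(a),np.full(n,z)] for ra,z in prof]
CAP=[(.0225,0),(.0225,.025),(.017,.025),(.017,.044),(.015,.046)]
COUP=[(.017,0),(.017,.034),(.012,.034),(.012,.080)]
def mask(c,prof,p,R=np.eye(3),s=8):
    m=np.zeros((480,640),np.uint8)
    rs=[proj(c,(R@x.T).T+p) for x in rings(prof)]
    big=np.zeros((480*1,640*1),np.uint8)
    for a,b in zip(rs[:-1],rs[1:]):
        h=cv2.convexHull(np.r_[a,b].astype(np.float32))
        cv2.fillPoly(big,[np.round(h*16).astype(np.int32)],255,cv2.LINE_AA,4)
    return big/255.
E
python3 - <<'E'
from h import *
C={n:vision.capture(n) for n in("side","top")}
c=C["top"];print(proj(c,[[0,0,0],[.3,0,0],[0,.3,0],[.191,.647,.244]]));print(proj(C["side"],[[0,0,0],[.191,.647,.244]]))
for n in C:
    o,_=ray(C[n],(0,0));print(n,o)
def near(n,t,uv):
    l=spotter.silhouettes(n,t); print(n,t,[(x["conf"],np.round(x["uv"]),x["region"].sum()) for x in l])
    return l
for n in C:
    for t in["spare_cap","coupler","nipple_cap","port_block","nipple","beaker","timer","flask"]:
        l=near(n,t,0)
        np.save(f"{n}_{t}.npy",np.array([x["region"] for x in l]))
print(onz(C["side"],(361,254),.02),onz(c,(321,299),.03))
print(onz(C["side"],(393,190),.04),onz(c,(415,306),.06))
E
```

```text
[[349.02937329 481.20925857]
 [345.90257512 359.33412025]
 [229.55308233 483.25151372]
 [ 47.59062275 424.89763051]]
[[572.52274293 286.46724517]
 [479.9033126  541.04318201]]
side [0.2828524  0.83319227 0.7555022 ]
top [0.38855451 0.11119359 1.36407659]
side spare_cap [(0.91, array([360., 254.]), np.int64(389)), (0.82, array([240., 257.]), np.int64(406)), (0.8, array([355., 292.]), np.int64(505)), (0.61, array([266., 360.]), np.int64(612))]
side coupler [(0.72, array([392., 193.]), np.int64(328))]
side nipple_cap [(0.83, array([281., 295.]), np.int64(521))]
side port_block [(0.86, array([288., 314.]), np.int64(2011))]
side nipple [(0.58, array([273., 306.]), np.int64(181))]
side beaker [(0.58, array([303., 389.]), np.int64(1297))]
side timer [(0.69, array([381., 244.]), np.int64(540))]
side flask [(0.95, array([296., 247.]), np.int64(831))]
top spare_cap [(0.78, array([197., 266.]), np.int64(245)), (0.6, array([280., 304.]), np.int64(229)), (0.59, array([320., 303.]), np.int64(236)), (0.53, array([286., 203.]), np.int64(234)), (0.45, array([246., 252.]), np.int64(73))]
top coupler [(0.63, array([416., 306.]), np.int64(174))]
top nipple_cap [(0.7, array([238., 261.]), np.int64(295)), (0.49, array([242., 269.]), np.int64(1279))]
top port_block [(0.9, array([244., 266.]), np.int64(1223))]
top nipple [(0.73, array([249., 254.]), np.int64(135))]
top beaker [(0.84, array([177., 298.]), np.int64(467))]
top timer [(0.71, array([350., 310.]), np.int64(508))]
top flask [(0.74, array([175., 299.]), np.int64(421)), (0.51, array([419., 306.]), np.int64(153))]
[0.45260091 0.06490322 0.02      ] [0.45573955 0.06290247 0.03      ]
[ 0.43253036 -0.17396925  0.04      ] [ 0.43323363 -0.1732466   0.06      ]
```

Run:
```python
from h import *
a=cv2.imread("pics/side0.png");b=cv2.imread("pics/top0.png")
def crop(im,u,v,w,h,s): return cv2.resize(im[v:v+h,u:u+w],None,fx=s,fy=s,interpolation=cv2.INTER_CUBIC)
A=crop(a,240,265,90,90,4);B=crop(b,210,225,60,60,6)
cv2.imwrite("pics/c1.png",np.hstack([A,B]))
A=crop(a,340,235,45,45,8);B=crop(b,300,280,45,45,8)
cv2.imwrite("pics/c2.png",np.hstack([A,B]))
A=crop(a,370,165,45,45,8);B=crop(b,395,280,45,45,8)
cv2.imwrite("pics/c3.png",np.hstack([A,B]))
```

```text
(no output)
```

View pics/c1.png

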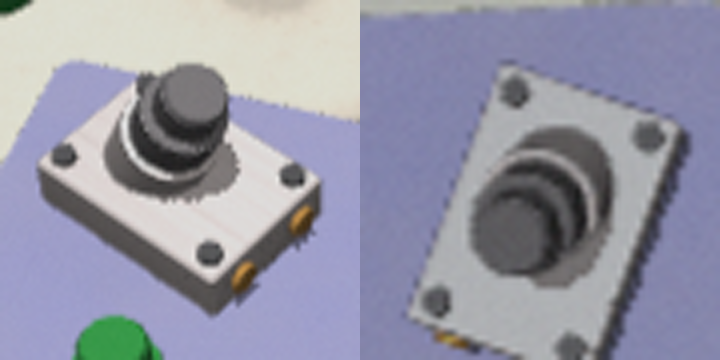

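View pics/c2.png

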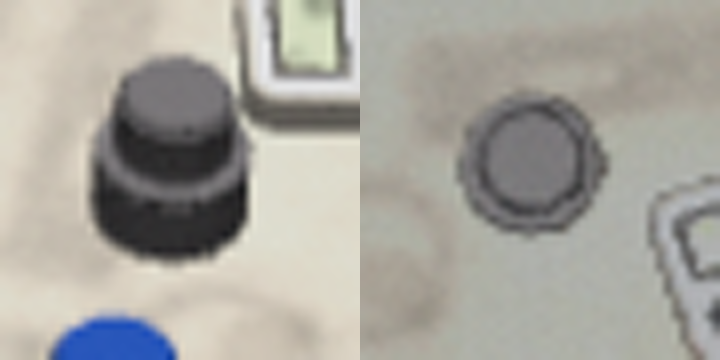

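View pics/c3.png

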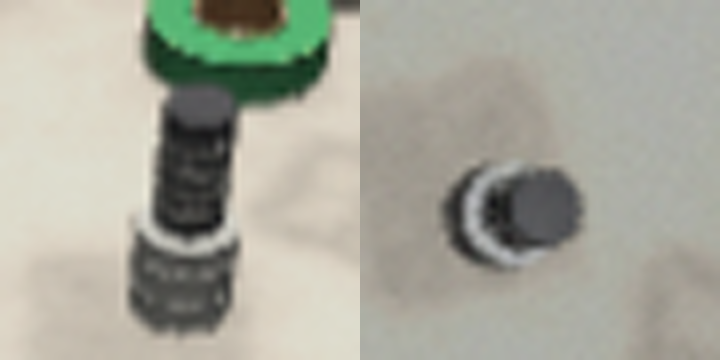

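```bash
cat >> h.py <<'E'
def grad(img):
    g=cv2.GaussianBlur(img.astype(np.float32),(0,0),0.8)
    gx=cv2.Sobel(g,cv2.CV_32F,1,0)/8; gy=cv2.Sobel(g,cv2.CV_32F,0,1)/8
    return np.minimum(np.sqrt((gx**2+gy**2).sum(2)),40)
def samp(G,pts): return cv2.remap(G,pts[:,0].astype(np.float32)[None],pts[:,1].astype(np.float32)[None],cv2.INTER_LINEAR)[0]
def outline(polys):
    # union outline of polygons at 8x
    P=np.vstack(polys); mn=P.min(0)-3; s=8
    sz=np.ceil((P.max(0)+3-mn)*s).astype(int); m=np.zeros((sz[1],sz[0]),np.uint8)
    for q in polys: cv2.fillConvexPoly(m,np.round(cv2.convexHull(((q-mn)*s).astype(np.float32))).astype(np.int32),255)
    c=cv2.findContours(m,cv2.RETR_EXTERNAL,cv2.CHAIN_APPROX_NONE)[0]; c=max(c,key=len)[:,0]
    return c/s+mn
def rev_out(c,prof,p,R=np.eye(3)):
    rs=[proj(c,(R@x.T).T+p) for x in rings(prof)]
    return outline([np.r_[a,b] for a,b in zip(rs[:-1],rs[1:])])
def box_out(c,p,yaw,d=(.12,.084,.03)):
    R=Ro.from_euler('z',yaw,degrees=True).as_matrix()
    V=np.array([[sx*d[0]/2,sy*d[1]/2,z] for z in(0,d[2]) for sx,sy in((-1,-1),(1,-1),(1,1),(-1,1))])@R.T+p
    q=proj(c,V); out=outline([q])
    t=q[4:]; e=np.vstack([t[i]+(t[(i+1)%4]-t[i])*np.linspace(0,1,150)[:,None] for i in range(4)])
    return np.vstack([out,e])
def fit(cams,f,x0,step):
    G=[grad(c["img"]) for c in cams]
    J=lambda x:-sum(samp(g,f(c,x)).mean() for c,g in zip(cams,G))
    best=None
    rng=np.random.default_rng(0)
    for k in range(6):
        s=np.array(x0)+(rng.uniform(-1,1,len(x0))*step if k else 0)
        sim=np.vstack([s]+[s+np.eye(len(x0))[i]*step[i] for i in range(len(x0))])
        o=minimize(J,s,method="Nelder-Mead",options=dict(initial_simplex=sim,xatol=1e-5,fatol=1e-4))
        if best is None or o.fun<best.fun: best=o
    return best.x,best.fun
Z3=lambda x,z:np.array([x[0],x[1],z])
E
cat > loc.py <<'E'
from h import *
C={n:vision.capture(n) for n in("side","top")}
import pickle;pickle.dump(C,open("C0.pkl","wb"))
S,T=C["side"],C["top"]
for nm,cams in (("both",[S,T]),("side",[S]),("top",[T])):
    st=np.array([.004,.004])
    print(nm,"spare",fit(cams,lambda c,x:rev_out(c,CAP,Z3(x,0)),[.4545,.064],st))
    print(nm,"coupler",fit(cams,lambda c,x:rev_out(c,COUP,Z3(x,0)),[.4345,-.174],st))
    b=fit(cams,lambda c,x:box_out(c,Z3(x,.002),x[2]),list(onz(T,(243,265),.02)[:2])+[-21],np.array([.004,.004,3]))
    print(nm,"block",b)
    def f(c,x):
        R=Ro.from_euler('z',x[2],degrees=True).as_matrix()@Ro.from_euler('y',-25,degrees=True).as_matrix()
        return rev_out(c,CAP,np.array([x[0],x[1],.062])+R@[0,0,-.004],R)
    print(nm,"ncap",fit(cams,f,b[0],np.array([.004,.004,3])))
E
python3 loc.py
```

```text
both spare (array([0.45277457, 0.06323793]), np.float64(-71.6610107421875))
both coupler (array([ 0.43319223, -0.17491084]), np.float64(-68.05974578857422))
both block (array([  0.55466293,   0.27516052, -21.10999759]), np.float64(-51.88698959350586))
both ncap (array([  0.55595249,   0.27289557, -24.05986857]), np.float64(-74.99132537841797))
side spare (array([0.4521028 , 0.06714507]), np.float64(-38.97219467163086))
side coupler (array([ 0.4321554 , -0.17129803]), np.float64(-37.67463302612305))
side block (array([  0.55443156,   0.27512474, -20.95736119]), np.float64(-30.59800910949707))
side ncap (array([  0.55527872,   0.27157289, -36.65163396]), np.float64(-38.47301483154297))
top spare (array([0.45295115, 0.06191566]), np.float64(-35.15886688232422))
top coupler (array([ 0.43356597, -0.17559029]), np.float64(-31.57442855834961))
top block (array([  0.55222734,   0.27099209, -20.76735999]), np.float64(-25.157854080200195))
top ncap (array([  0.55631913,   0.27323401, -15.9974897 ]), np.float64(-37.39049530029297))
```

```bash
cat >> h.py <<'E'
def eul(e): return Ro.from_euler('xyz',e,degrees=True)
def nip(xy,yaw):
    R=(Ro.from_euler('z',yaw,degrees=True)*Ro.from_euler('y',-25,degrees=True)).as_matrix()
    return np.array([xy[0],xy[1],.062]),R
def toolR(x,y):
    x=np.array(x,float);y=np.array(y,float);y/=np.linalg.norm(y);x-=y*(x@y);x/=np.linalg.norm(x)
    return Ro.from_matrix(np.c_[x,y,np.cross(x,y)])
def plan(way,p0=None,R0=None):
    """way: list of (pos,Rot,nrows)"""
    s=readout.get_state()
    p=np.array(s["tcp_pos"] if p0 is None else p0); R=eul(s["eef_rot"]) if R0 is None else R0
    rows=[]
    for P,Rt,n in way:
        P=np.array(P)
        for k in range(n):
            f=1/(n-k)
            d=R.inv().apply((P-p)*f); w=(R.inv()*Rt).as_rotvec()*f
            row=np.r_[np.round(d,4),np.round(w,4)]
            rows.append(row.tolist()); p=p+R.apply(row[:3]); R=R*Ro.from_rotvec(row[3:])
    print("rows",len(rows),"max mm",max(np.linalg.norm(x[:3]) for x in rows)*1e3,"max deg",np.degrees(max(np.linalg.norm(x[3:]) for x in rows)))
    print(str([rows]).replace(" ",""));print("end",p,R.as_euler('xyz',degrees=True))
E
python3 - <<'E'
from h import *
p,R=nip((.5535,.2735),-21)
Rt=toolR(-R[:,1],-R[:,2])
plan([([.32,.48,.26],Rt,8),(p+R[:,2]*.13,Rt,8)],p0=[.191,.647,.244])
E
```

```text
rows 16 max mm 34.19561375381352 max deg 3.1806176878492787
[[[0.0155,-0.002,0.0214,0.0545,0.0098,-0.0022],[0.0152,-0.0008,0.0216,0.0545,0.0098,-0.0022],[0.015,0.0004,0.0218,0.0545,0.0098,-0.0022],[0.0148,0.0016,0.0218,0.0545,0.0098,-0.0022],[0.0146,0.0029,0.0219,0.0545,0.0098,-0.0021],[0.0144,0.0041,0.0218,0.0545,0.0098,-0.0022],[0.0142,0.0053,0.0217,0.0546,0.0098,-0.0021],[0.014,0.0065,0.0215,0.0545,0.0099,-0.0022],[0.0136,0.0216,0.0226,0.0,-0.0,0.0],[0.0136,0.0216,0.0226,0.0,-0.0,0.0],[0.0136,0.0216,0.0226,0.0,-0.0,0.0],[0.0137,0.0216,0.0226,0.0,-0.0,0.0],[0.0136,0.0216,0.0226,0.0,-0.0,0.0],[0.0137,0.0216,0.0226,0.0,-0.0,0.0],[0.0136,0.0216,0.0227,0.0,-0.0,0.0],[0.0137,0.0217,0.0226,0.0,-0.0,0.0]]]
end [0.50216299 0.29316526 0.17977773] [-6.50004967e+01 -8.64588520e-04 -1.11002724e+02]
```

servo_tool:
  steps:
    - [[0.0155,-0.002,0.0214,0.0545,0.0098,-0.0022],[0.0152,-0.0008,0.0216,0.0545,0.0098,-0.0022],[0.015,0.0004,0.0218,0.0545,0.0098,-0.0022],[0.0148,0.0016,0.0218,0.0545,0.0098,-0.0022],[0.0146,0.0029,0.0219,0.0545,0.0098,-0.0021],[0.0144,0.0041,0.0218,0.0545,0.0098,-0.0022],[0.0142,0.0053,0.0217,0.0546,0.0098,-0.0021],[0.014,0.0065,0.0215,0.0545,0.0099,-0.0022],[0.0136,0.0216,0.0226,0,0,0],[0.0136,0.0216,0.0226,0,0,0],[0.0136,0.0216,0.0226,0,0,0],[0.0137,0.0216,0.0226,0,0,0],[0.0136,0.0216,0.0226,0,0,0],[0.0137,0.0216,0.0226,0,0,0],[0.0136,0.0216,0.0227,0,0,0],[0.0137,0.0217,0.0226,0,0,0],[0,0,0,0,0,0],[0,0,0,0,0,0]]
  jaw: 0
  grip_force: 25

```text
time_s: 3.7
tcp_pos: [0.5026, 0.2927, 0.1794]
eef_rot: [-65.0, -0.0, -111.1]
contact_force: [-0.4, 1.1, 0.6]
gripper_width: 0.0876
```

Run:
```python
from h import *
s=readout.get_state();print(s["time_s"],s["tcp_pos"],s["eef_rot"],np.round(s["joints"],1))
R=eul(s["eef_rot"]);p=s["tcp_pos"]
for n in("side","top"):
    c=vision.capture(n);im=c["img"][:,:,::-1].copy()
    cv2.imwrite(f"pics/{n}1.png",im)
    uv=proj(c,[p,p+R.apply([0,.017,0]),p+R.apply([.044,.017,0]),p+R.apply([-.044,.017,0])]);print(n,np.round(uv,1))
    for q in uv: im[int(q[1]+.5),int(q[0]+.5)]=(0,0,255)
    u,v=np.maximum(uv[0].astype(int)-50,0); cv2.imwrite(f"pics/{n}1c.png",cv2.resize(im[v:v+100,u:u+100],None,fx=6,fy=6,interpolation=cv2.INTER_NEAREST))
```

```text
3.7 [0.50259357 0.29273039 0.17938956] [-6.49907627e+01 -5.04668995e-03 -1.11098853e+02] [ 61.4   9.  -42.2  38.6 -42.2 -22.4]
side [[303.3 266.2]
 [300.5 270.6]
 [316.6 257.3]
 [283.4 284.7]]
top [[223.5 276.8]
 [225.6 274.5]
 [243.1 281. ]
 [208.1 268. ]]
```

View pics/side1.png

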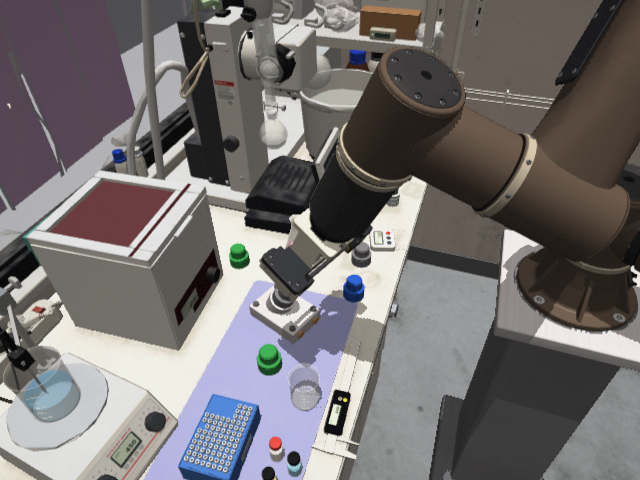

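View pics/side1c.png

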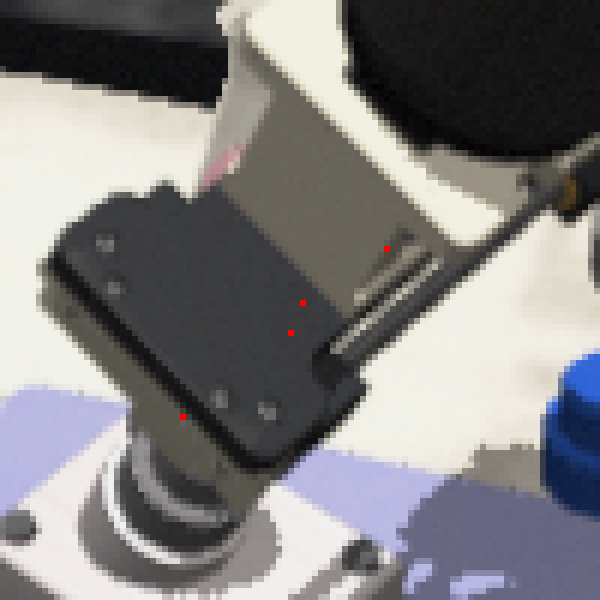

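View pics/top1.png

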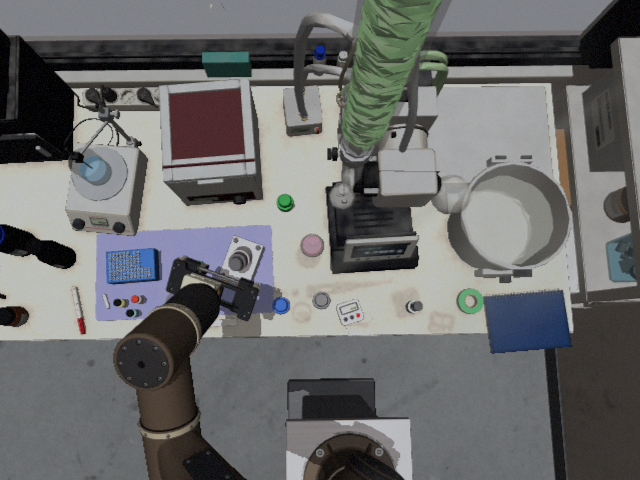

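View pics/top1c.png

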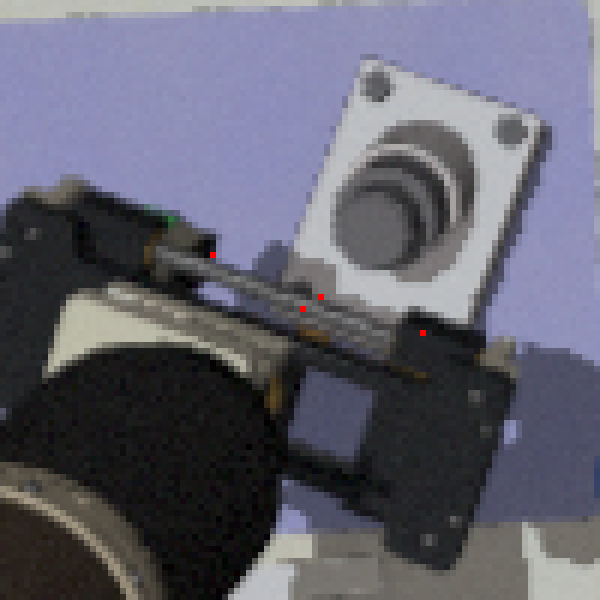

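servo_tool:
  steps:
    - [[0,0.015,0,0,0,0],[0,0.015,0,0,0,0],[0,0.015,0,0,0,0],[0,0.015,0,0,0,0],[0,0.015,0,0,0,0],[0,0.015,0,0,0,0],[0,0.015,0,0,0,0],[0,0.007,0,0,0,0],[0,0,0,0,0,0],[0,0,0,0,0,0]]

```text
time_s: 4.8
tcp_pos: [0.5463, 0.2774, 0.0783]
eef_rot: [-65.0, 0.0, -111.0]
contact_force: [0.4, -0.1, 0.7]
gripper_width: 0.0876
```

Run:
```python
from h import *
s=readout.get_state();print(s["time_s"],s["tcp_pos"],s["eef_rot"],s["contact_force"])
R=eul(s["eef_rot"]);p=s["tcp_pos"]
ims=[]
for n in("side","top"):
    c=vision.capture(n);im=c["img"][:,:,::-1].copy()
    ims.append(cv2.resize(im[255:345,240:330] if n=="side" else im[215:305,195:285],None,fx=4.4,fy=4.4,interpolation=cv2.INTER_CUBIC))
cv2.imwrite("pics/g2.png",np.hstack(ims))
```

```text
4.8 [0.54630889 0.27741547 0.07826292] [-6.49787065e+01  2.34909953e-02 -1.10952326e+02] [ 0.37795112 -0.09187709  0.72717419]
```

View pics/g2.png

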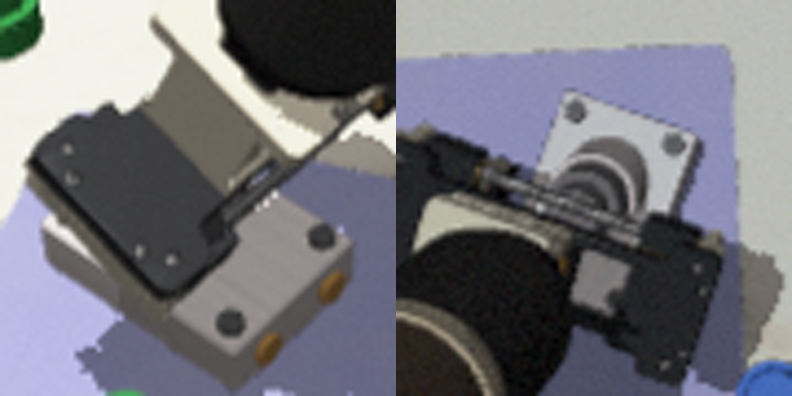

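servo_tool:
  steps:
    - [[0,0,0,0,0,0],[0,0,0,0,0,0],[0,0,0,0,0,0],[0,0,0,0,0,0],[0,0,0,0,0,0],[0,0,0,0,0,0]]
  jaw: 112
  grip_force: 10

```text
time_s: 5.5
tcp_pos: [0.5463, 0.2766, 0.0778]
eef_rot: [-65.0, -0.0, -111.0]
contact_force: [-0.5, 0.3, 0.4]
gripper_width: 0.0505
```

servo_tool:
  steps:
    - [[0,0,0,0,0,0],[0,0,0,0,0,0],[0,0,0,0,0,0],[0,0,0,0,0,0],[0,0,0,0,0,0]]
  jaw: 160
  grip_force: 10

```text
time_s: 6.0
tcp_pos: [0.5463, 0.2766, 0.0778]
eef_rot: [-65.0, -0.0, -111.0]
contact_force: [0.2, -0.3, -0.4]
gripper_width: 0.0452
```

servo_tool:
  steps:
    - [[0,0,0,0,0,0],[0,0,0,0,0,0],[0,-0.005,0,0,0,0],[0,-0.01,0,0,0,0],[0,-0.01,0,0,0,0],[0,-0.01,0,0,0,0],[0,-0.015,0,0,0,0],[0,-0.02,0,0,0,0],[0,-0.03,0,0,0,0],[0,-0.03,0,0,0,0]]
  jaw: 255
  grip_force: 30

```text
time_s: 7.0
tcp_pos: [0.4942, 0.2961, 0.196]
eef_rot: [-65.1, -0.1, -111.0]
contact_force: [0.8, -0.3, -0.4]
gripper_width: 0.0447
```

Run:
```python
from h import *
s=readout.get_state();print(s["time_s"],s["tcp_pos"],s["eef_rot"],s["contact_force"],s["gripper_width"])
ims=[]
for n in("side","top"):
    c=vision.capture(n);im=c["img"][:,:,::-1].copy()
    ims.append(cv2.resize(im[225:345,230:350] if n=="side" else im[215:335,165:285],None,fx=3.3,fy=3.3,interpolation=cv2.INTER_CUBIC))
cv2.imwrite("pics/g3.png",np.hstack(ims))
Rt=toolR([0,-1,0],[0,0,-1])
plan([([.44,.22,.25],Rt,10),([.4535,.065,.20],Rt,6)])
```

```text
7.0 [0.4941708  0.29605666 0.19599322] [-6.50549140e+01 -7.25493706e-02 -1.11013180e+02] [ 0.81668582 -0.27457394 -0.40395403] 0.04470451032538956
rows 16 max mm 27.28626027875568 max deg 3.2584729911371038
[[[0.0093,-0.0056,0.0001,-0.0433,-0.036,0.0074],[0.0093,-0.0057,-0.0005,-0.0434,-0.036,0.0074],[0.0092,-0.0057,-0.0011,-0.0433,-0.036,0.0074],[0.0091,-0.0057,-0.0017,-0.0434,-0.036,0.0074],[0.009,-0.0057,-0.0023,-0.0433,-0.036,0.0074],[0.0088,-0.0057,-0.0028,-0.0434,-0.036,0.0073],[0.0087,-0.0056,-0.0034,-0.0433,-0.036,0.0074],[0.0085,-0.0055,-0.0039,-0.0434,-0.036,0.0073],[0.0083,-0.0054,-0.0045,-0.0433,-0.036,0.0074],[0.0081,-0.0052,-0.005,-0.0434,-0.036,0.0073],[0.0258,0.0083,0.0023,0.0,-0.0,0.0],[0.0258,0.0083,0.0022,0.0,-0.0,0.0],[0.0258,0.0084,0.0023,0.0,-0.0,0.0],[0.0259,0.0083,0.0022,0.0,-0.0,0.0],[0.0258,0.0084,0.0023,0.0,-0.0,0.0],[0.0259,0.0083,0.0022,0.0,-0.0,0.0]]]
end [0.45347578 0.06496467 0.20001052] [-9.00003352e+01 -1.91951250e-03 -9.00011626e+01]
```

View pics/g3.png

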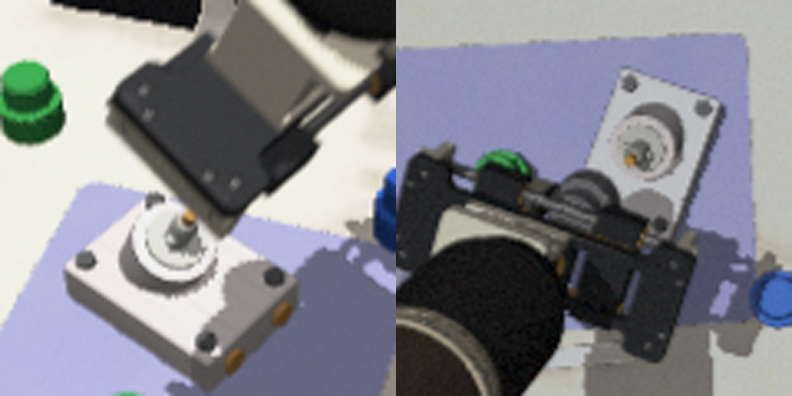

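Run:
```python
from h import *
Rt=toolR([-.7071,-.7071,0],[0,0,-1])
plan([([.44,.22,.25],Rt,10),([.4527,.0642,.18],Rt,7),([.4527,.0642,.12],Rt,3)])
```

```text
rows 20 max mm 24.490202122481556 max deg 3.4618838262105758
[[[0.0093,-0.0056,0.0001,-0.0429,0.0413,-0.0098],[0.0094,-0.0055,0.0002,-0.0429,0.0413,-0.0098],[0.0094,-0.0055,0.0003,-0.043,0.0413,-0.0098],[0.0094,-0.0054,0.0005,-0.0429,0.0413,-0.0098],[0.0095,-0.0053,0.0007,-0.043,0.0413,-0.0098],[0.0095,-0.0053,0.0008,-0.0429,0.0412,-0.0098],[0.0095,-0.0052,0.001,-0.043,0.0413,-0.0098],[0.0095,-0.0052,0.0012,-0.0429,0.0412,-0.0098],[0.0094,-0.0051,0.0013,-0.043,0.0413,-0.0098],[0.0095,-0.005,0.0015,-0.0429,0.0412,-0.0098],[0.0145,0.01,0.017,-0.0,0.0,0.0],[0.0144,0.01,0.017,-0.0,0.0,0.0],[0.0145,0.01,0.017,-0.0,0.0,0.0],[0.0144,0.01,0.017,-0.0,0.0,0.0],[0.0145,0.01,0.017,-0.0,0.0,0.0],[0.0144,0.01,0.0171,-0.0,0.0,0.0],[0.0145,0.01,0.017,-0.0,0.0,0.0],[-0.0,0.02,0.0,-0.0,0.0,0.0],[-0.0,0.02,0.0,-0.0,0.0,0.0],[-0.0,0.02,0.0,-0.0,0.0,0.0]]]
end [0.45264875 0.06421595 0.11995866] [-8.99980848e+01 -1.29410667e-03 -1.34998651e+02]
```

servo_tool:
  steps:
    - [[0.0093,-0.0056,0.0001,-0.0429,0.0413,-0.0098],[0.0094,-0.0055,0.0002,-0.0429,0.0413,-0.0098],[0.0094,-0.0055,0.0003,-0.043,0.0413,-0.0098],[0.0094,-0.0054,0.0005,-0.0429,0.0413,-0.0098],[0.0095,-0.0053,0.0007,-0.043,0.0413,-0.0098],[0.0095,-0.0053,0.0008,-0.0429,0.0412,-0.0098],[0.0095,-0.0052,0.001,-0.043,0.0413,-0.0098],[0.0095,-0.0052,0.0012,-0.0429,0.0412,-0.0098],[0.0094,-0.0051,0.0013,-0.043,0.0413,-0.0098],[0.0095,-0.005,0.0015,-0.0429,0.0412,-0.0098],[0.0145,0.01,0.017,0,0,0],[0.0144,0.01,0.017,0,0,0],[0.0145,0.01,0.017,0,0,0],[0.0144,0.01,0.017,0,0,0],[0.0145,0.01,0.017,0,0,0],[0.0144,0.01,0.0171,0,0,0],[0.0145,0.01,0.017,0,0,0],[0,0.02,0,0,0,0],[0,0.02,0,0,0,0],[0,0.02,0,0,0,0]]

```text
time_s: 9.1
tcp_pos: [0.4517, 0.0605, 0.1166]
eef_rot: [-89.9, -0.4, -135.2]
contact_force: [0.9, 0.8, -1.5]
gripper_width: 0.0444
```

servo_tool:
  steps:
    - [[0,0,0,0,0,0],[0,0,0,0,0,0],[0,0,0,0,0,0]]

```text
time_s: 9.4
tcp_pos: [0.4525, 0.0615, 0.1185]
eef_rot: [-89.9, -0.3, -135.1]
contact_force: [0.2, -0.1, -0.6]
gripper_width: 0.0442
```

```bash
cat > look.py <<'E'
from h import *
import sys
def look(name,pt,w=60,s=6.6):
    st=readout.get_state();print(st["time_s"],np.round(st["tcp_pos"],4),np.round(st["eef_rot"],2),np.round(st["contact_force"],1),round(st["gripper_width"],4),np.round(st["joints"],1))
    ims=[];C={}
    for n in("side","top"):
        c=vision.capture(n);C[n]=c;u,v=proj(c,[pt])[0].astype(int)-w//2
        ims.append(cv2.resize(c["img"][v:v+w,u:u+w,::-1],None,fx=s,fy=s,interpolation=cv2.INTER_CUBIC));print(n,"crop origin",u,v)
    cv2.imwrite(f"pics/{name}.png",np.hstack(ims)); return C,st
E
python3 - <<'E'
from look import *
C,s=look("g4",[.4527,.0642,.06])
E
```

```text
9.4 [0.4525 0.0615 0.1185] [ -89.87   -0.28 -135.1 ] [ 0.2 -0.1 -0.6] 0.0442 [ 32.7   7.3 -35.8   0.3 -47.2  12. ]
side crop origin 331 210
top crop origin 290 269
```

View pics/g4.png

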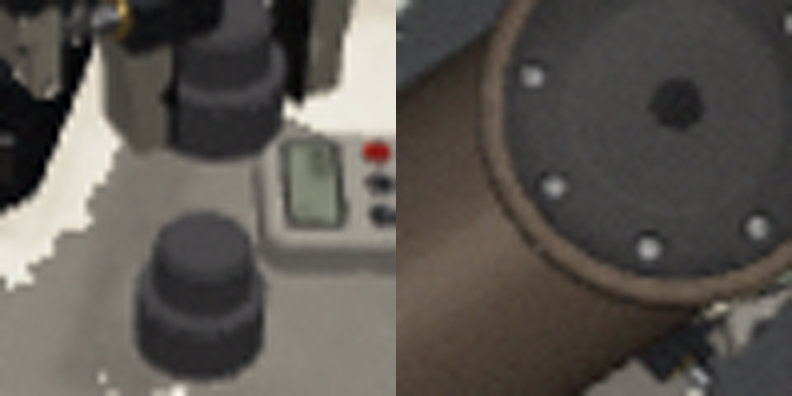

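```bash
cat > rel.py <<'E'
from look import *
import sys
C=vision.capture("side");st=readout.get_state();tz=st["tcp_pos"]
print(tz)
G=grad(C["img"])
sp=fit([C],lambda c,x:rev_out(c,CAP,Z3(x,0)),[.4521,.0671],np.array([.003,.003]));print("spare",sp)
# brute force held
def edges(p):
    rs=[proj(C,x+p) for x in rings(CAP,96)]
    out=rev_out(C,CAP,p)
    # lower 60% of outline + ledge front arc
    return out
best=[]
umin=None
for z in np.arange(tz[2]-.027,tz[2]-.012,.001):
  for dx in np.arange(-.008,.009,.001):
    for dy in np.arange(-.008,.009,.002):
      p=np.array([tz[0]+dx,tz[1]+dy+.003,z]); o=edges(p)
      ctr=proj(C,[p+[0,0,.012]])[0]
      sel=(o[:,1]>ctr[1]-3)&(o[:,0]>ctr[0]-5)
      best.append((samp(G,o[sel]).mean(),p))
best.sort(key=lambda t:-t[0])
for b in best[:12]: print(round(b[0],2),np.round(b[1],4),"mouth z-tcp",round(b[1][2]-tz[2],4),"uv",proj(C,[b[1]])[0])
im=cv2.resize(C["img"][:,:,::-1],None,fx=6,fy=6,interpolation=cv2.INTER_CUBIC)
for o in(edges(best[0][1]),rev_out(C,CAP,Z3(sp[0],0))):
    for q in o[::4]: cv2.circle(im,tuple(np.round(q*6+2.5).astype(int)),0,(0,0,255),-1)
u,v=proj(C,[tz])[0].astype(int)
cv2.imwrite("pics/"+sys.argv[1],im[(v-20)*6:(v+75)*6,(u-45)*6:(u+45)*6])
E
python3 rel.py r1.png
```

```text
[0.45241196 0.0616232  0.11849786]
spare (array([0.45210842, 0.06671383]), np.float64(-34.23014450073242))
37.78 [0.4514 0.0706 0.1045] mouth z-tcp -0.014 uv [362.77793986 227.1095763 ]
37.76 [0.4524 0.0646 0.0995] mouth z-tcp -0.019 uv [362.92740353 227.09648304]
37.71 [0.4534 0.0606 0.0955] mouth z-tcp -0.023 uv [362.86091687 227.29250057]
37.63 [0.4534 0.0586 0.0945] mouth z-tcp -0.024 uv [363.07459891 227.08358849]
37.61 [0.4524 0.0666 0.1005] mouth z-tcp -0.018 uv [362.71178481 227.30702197]
37.57 [0.4534 0.0626 0.0975] mouth z-tcp -0.021 uv [362.67012398 227.14845991]
37.56 [0.4514 0.0686 0.1025] mouth z-tcp -0.016 uv [362.97047088 227.2552533 ]
37.56 [0.4534 0.0586 0.0935] mouth z-tcp -0.025 uv [363.05069499 227.43577512]
37.55 [0.4524 0.0666 0.1015] mouth z-tcp -0.017 uv [362.73571515 226.95110434]
37.55 [0.4544 0.0566 0.0925] mouth z-tcp -0.026 uv [362.81883861 227.13520954]
37.54 [0.4534 0.0606 0.0965] mouth z-tcp -0.022 uv [362.8847617  226.93928147]
37.53 [0.4524 0.0686 0.1025] mouth z-tcp -0.016 uv [362.51912442 227.16191388]
```

View pics/r1.png

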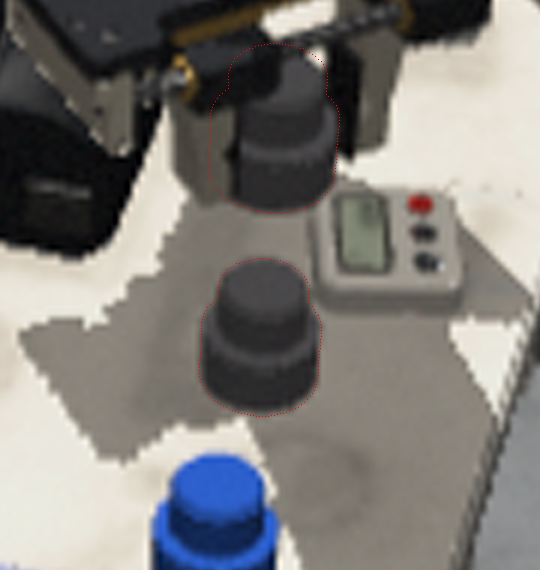

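servo_tool:
  steps:
    - [[-0.0025,0,-0.0045,0,0,0],[0,0.015,0,0,0,0],[0,0.015,0,0,0,0],[0,0.01,0,0,0,0],[0,0.005,0,0,0,0],[0,0,0,0,0,0],[0,0,0,0,0,0],[0,0,0,0,0,0]]

```text
time_s: 10.35
tcp_pos: [0.4508, 0.0662, 0.0731]
eef_rot: [-89.9, -0.3, -135.1]
contact_force: [-0.5, -0.3, 0.5]
gripper_width: 0.0445
```

```bash
python3 rel.py r2.png
```

```text
[0.45071985 0.06619782 0.07311243]
spare (array([0.45223312, 0.06539733]), np.float64(-29.16741371154785))
24.08 [0.4447 0.0652 0.0591] mouth z-tcp -0.014 uv [365.2880245  241.95824587]
23.94 [0.4447 0.0672 0.0591] mouth z-tcp -0.014 uv [365.05730001 242.53104487]
23.93 [0.4447 0.0652 0.0601] mouth z-tcp -0.013 uv [365.3129857  241.62067784]
23.93 [0.4447 0.0652 0.0581] mouth z-tcp -0.015 uv [365.263095   242.29538513]
23.89 [0.4447 0.0652 0.0571] mouth z-tcp -0.016 uv [365.23819715 242.63209644]
23.86 [0.4447 0.0672 0.0601] mouth z-tcp -0.013 uv [365.08214801 242.1933857 ]
23.86 [0.4457 0.0612 0.0561] mouth z-tcp -0.017 uv [365.23498439 241.73299112]
23.83 [0.4457 0.0612 0.0601] mouth z-tcp -0.013 uv [365.33440159 240.38611127]
23.83 [0.4447 0.0632 0.0571] mouth z-tcp -0.016 uv [365.46807584 242.06065769]
23.82 [0.4457 0.0612 0.0551] mouth z-tcp -0.018 uv [365.21020863 242.06864702]
23.81 [0.4447 0.0632 0.0561] mouth z-tcp -0.017 uv [365.44309737 242.39685207]
23.81 [0.4447 0.0632 0.0581] mouth z-tcp -0.015 uv [365.493086   241.72403687]
```

View pics/r2.png

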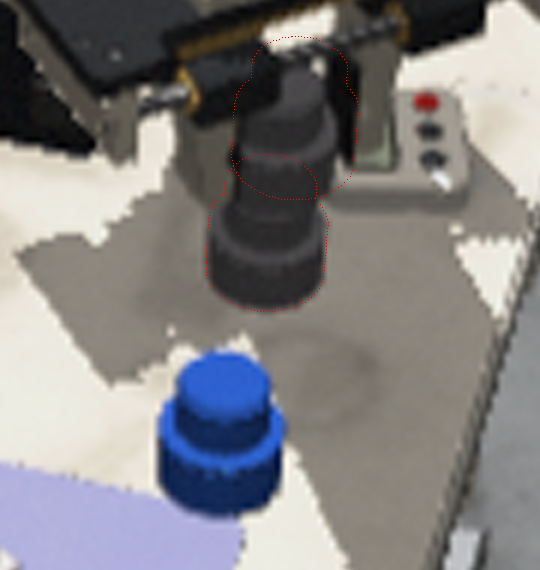

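Run:
```python
from h import *
C=vision.capture("side")
im=np.clip(C["img"][:,:,::-1].astype(float)*2.2,0,255).astype(np.uint8)
im=cv2.resize(im,None,fx=12,fy=12,interpolation=cv2.INTER_CUBIC)
u,v=proj(C,[[.4521,.0667,.06]])[0].astype(int)
a=im.copy()
for p in ([.4521,.0667,0],[.4521,.0667,.0517]):
  for k,x in enumerate(rings(CAP,200)):
    if k in(0,1,2): 
      for q in proj(C,x+p): cv2.circle(a,tuple(np.round(q*12+5.5).astype(int)),0,(0,0,255),-1)
s=np.s_[(v-20)*12:(v+28)*12,(u-16)*12:(u+16)*12]
cv2.imwrite("pics/r3.png",np.hstack([im[s],a[s]]))
```

```text
(no output)
```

View pics/r3.png

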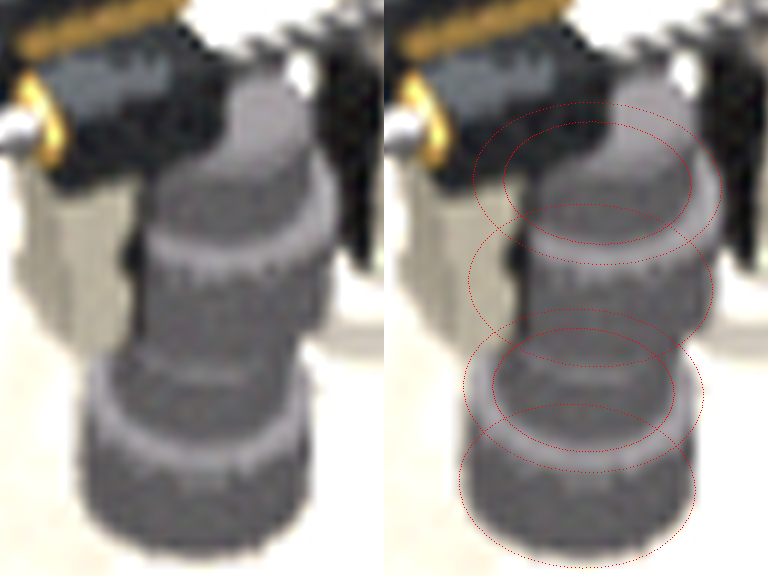

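servo_tool:
  steps:
    - [[0,0.004,0,0,0,0],[0,0.004,0,0,0,0],[0,0.004,0,0,0,0],[0,0,0,0,0,0],[0,0,0,0,0,0]]

```text
time_s: 10.95
tcp_pos: [0.4502, 0.0658, 0.0604]
eef_rot: [-89.9, -0.4, -135.1]
contact_force: [0.8, -0.1, 0.5]
gripper_width: 0.0449
```

```bash
cat > ov.py <<'E'
from h import *
import sys
st=readout.get_state();print(st["time_s"],np.round(st["tcp_pos"],4),np.round(st["contact_force"],2),np.round(st["moment"],2))
C=vision.capture("side")
im=np.clip(C["img"][:,:,::-1].astype(float)*2.2,0,255).astype(np.uint8)
im=cv2.resize(im,None,fx=12,fy=12,interpolation=cv2.INTER_CUBIC)
u,v=proj(C,[[.4521,.0667,.05]])[0].astype(int)
a=im.copy()
for p in ([.4521,.0667,0],[.4521,.0667,st["tcp_pos"][2]-.0214]):
  for k,x in enumerate(rings(CAP,200)):
    if k in(0,1,2): 
      for q in proj(C,x+p): cv2.circle(a,tuple(np.round(q*12+5.5).astype(int)),0,(0,0,255),-1)
s=np.s_[(v-20)*12:(v+28)*12,(u-16)*12:(u+16)*12]
cv2.imwrite("pics/"+sys.argv[1],np.hstack([im[s],a[s]]))
E
python3 ov.py r4.png
```

```text
10.95 [0.4502 0.0658 0.0604] [ 0.81 -0.07  0.52] [ 0.08 -0.04 -0.01]
```

View pics/r4.png

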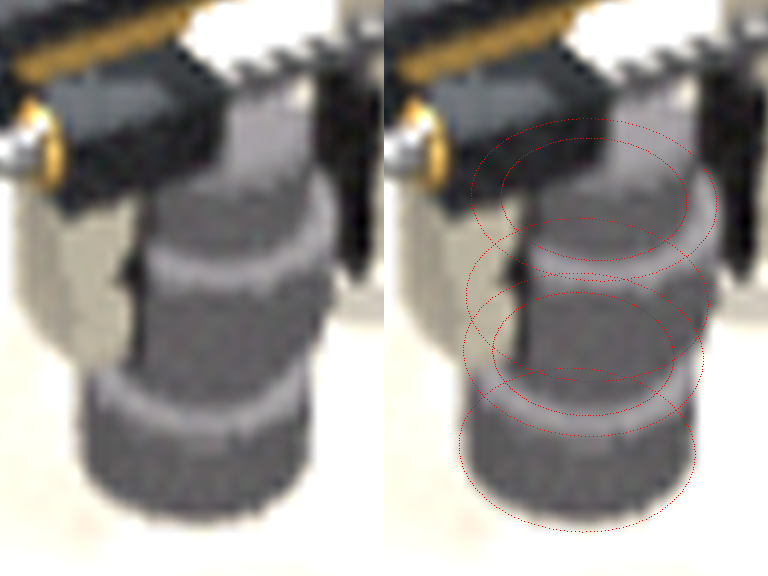

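servo_tool:
  steps:
    - [[0,0.004,0,0,0,0],[0,0.004,0,0,0,0],[0,0.003,0,0,0,0],[0,0,0,0,0,0],[0,0,0,0,0,0]]

```text
time_s: 11.5
tcp_pos: [0.4502, 0.0658, 0.0495]
eef_rot: [-89.9, -0.4, -135.1]
contact_force: [0.1, 0.7, -0.6]
gripper_width: 0.0446
```

servo_tool:
  steps:
    - [[0,0.0015,0,0,0,0],[0,0,0,0,0,0],[0,0,0,0,0,0]]

```text
time_s: 11.8
tcp_pos: [0.4505, 0.066, 0.0484]
eef_rot: [-89.9, -0.3, -135.1]
contact_force: [-0.9, -1.1, 3.9]
gripper_width: 0.045
```

servo_tool:
  steps:
    - [[0,0.001,0,0,0,0],[0,0,0,0,0,0],[0,0,0,0,0,0]]

```text
time_s: 12.1
tcp_pos: [0.4506, 0.0659, 0.0482]
eef_rot: [-89.9, -0.3, -135.1]
contact_force: [-5.0, 0.3, 17.0]
gripper_width: 0.0444
```

```bash
python3 ov.py r5.png
```

```text
12.1 [0.4506 0.0659 0.0482] [-5.    0.34 16.96] [-0.2   1.83 -0.03]
```

View pics/r5.png

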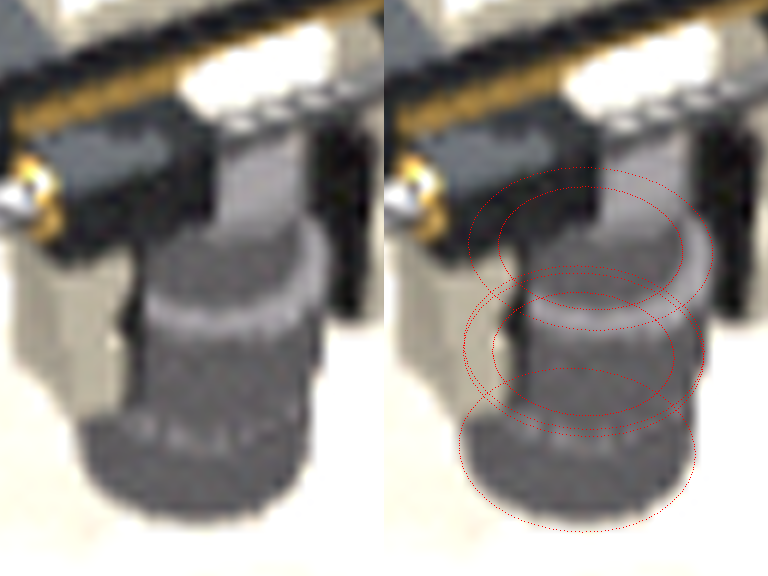

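servo_tool:
  steps:
    - [[0,-0.001,0,0,0,0],[0,0,0,0,0,0],[0,0,0,0,0,0]]

```text
time_s: 12.45
tcp_pos: [0.4505, 0.066, 0.0484]
eef_rot: [-89.9, -0.3, -135.1]
contact_force: [-1.4, 0.3, 7.6]
gripper_width: 0.0446
```

servo_tool:
  steps:
    - [[0,0,0,0,0,0],[0,0,0,0,0,0],[0,0,0,0,0,0],[0,0,0,0,0,0],[0,0,0,0,0,0]]
  jaw: 72

```text
time_s: 12.95
tcp_pos: [0.4502, 0.0658, 0.048]
eef_rot: [-89.9, -0.4, -135.1]
contact_force: [0.8, -0.2, 0.4]
gripper_width: 0.0627
```

```bash
python3 ov.py r6.png
```

```text
12.95 [0.4502 0.0658 0.048 ] [ 0.79 -0.19  0.36] [0.06 0.02 0.02]
```

View pics/r6.png

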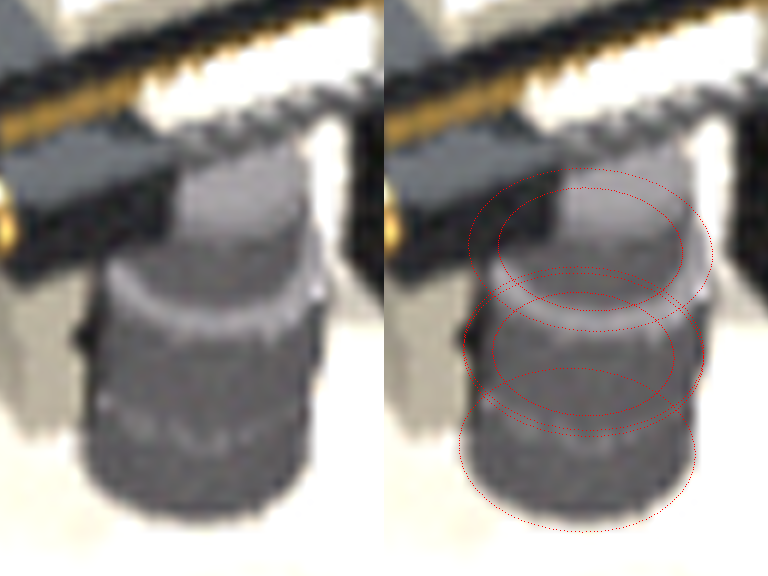

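servo_tool:
  steps:
    - [[0,-0.004,0,0,0,0],[0,-0.008,0,0,0,0],[0,-0.015,0,0,0,0],[0,-0.02,0,0,0,0],[0,-0.025,0,0,0,0],[0,-0.03,0,0,0,0],[0,-0.03,0,0,0,0],[0,-0.03,0,0,0,0],[0,-0.02,0,0,0,0]]

```text
time_s: 13.9
tcp_pos: [0.4513, 0.067, 0.2332]
eef_rot: [-89.8, -0.2, -135.1]
contact_force: [0.5, 0.2, -0.6]
gripper_width: 0.0632
```

```bash
python3 - <<'E'
from h import *
import pickle
C0=pickle.load(open("C0.pkl","rb"));T=C0["top"]
print("balance",onz(T,(380,272),.08),onz(T,(330,272),.08),"timer",onz(T,(350,312),.02),"flask",onz(T,(311,245),.05),"ring",onz(T,(470,300),.02))
Rt=toolR([0,-1,0],[0,0,-1])
plan([([.435,-.1734,.25],Rt,12),([.4329,-.1734,.13],Rt,5)])
E
python3 ov.py r7.png
```

```text
balance [ 0.51868464 -0.08479756  0.08      ] [0.52042964 0.04083451 0.08      ] timer [ 0.42152653 -0.01217559  0.02      ] flask [0.59438459 0.08688226 0.05      ] ring [ 0.44811841 -0.32645415  0.02      ]
rows 17 max mm 24.00520776831561 max deg 3.7586773752832316
[[[0.0151,-0.0013,0.0132,-0.0001,-0.0656,0.0003],[0.0159,-0.0013,0.0122,-0.0001,-0.0656,0.0003],[0.0167,-0.0013,0.0111,-0.0001,-0.0656,0.0003],[0.0174,-0.0013,0.01,-0.0001,-0.0656,0.0003],[0.018,-0.0014,0.0089,-0.0001,-0.0656,0.0003],[0.0186,-0.0014,0.0077,-0.0001,-0.0656,0.0003],[0.019,-0.0014,0.0064,-0.0002,-0.0656,0.0003],[0.0194,-0.0014,0.0052,-0.0001,-0.0656,0.0003],[0.0197,-0.0013,0.0039,-0.0002,-0.0656,0.0003],[0.0199,-0.0014,0.0026,-0.0001,-0.0656,0.0004],[0.0201,-0.0014,0.0013,-0.0002,-0.0656,0.0003],[0.0201,-0.0013,-0.0001,-0.0001,-0.0656,0.0004],[0.0,0.024,-0.0004,-0.0,0.0,-0.0],[0.0,0.024,-0.0004,-0.0,0.0,-0.0],[0.0,0.024,-0.0004,-0.0,0.0,-0.0],[0.0,0.024,-0.0004,-0.0,0.0,-0.0],[0.0,0.024,-0.0005,-0.0,0.0,-0.0]]]
end [ 0.43289627 -0.17339628  0.12996487] [-8.99993638e+01  7.91416221e-04 -8.99973265e+01]
13.9 [0.4513 0.067  0.2332] [ 0.51  0.23 -0.58] [ 0.16 -0.14 -0.01]
```

View pics/r7.png

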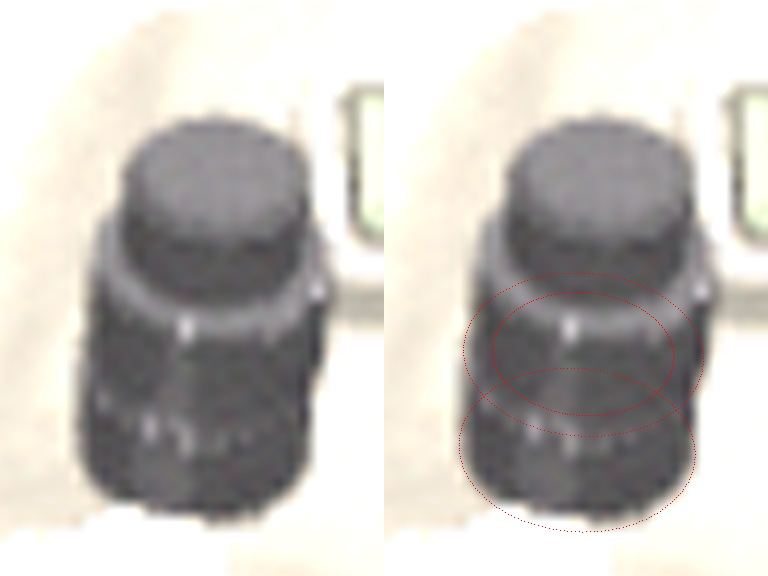

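servo_tool:
  steps:
    - [[0.0151,-0.0013,0.0132,0,-0.0656,0],[0.0159,-0.0013,0.0122,0,-0.0656,0],[0.0167,-0.0013,0.0111,0,-0.0656,0],[0.0174,-0.0013,0.01,0,-0.0656,0],[0.018,-0.0014,0.0089,0,-0.0656,0],[0.0186,-0.0014,0.0077,0,-0.0656,0],[0.019,-0.0014,0.0064,0,-0.0656,0],[0.0194,-0.0014,0.0052,0,-0.0656,0],[0.0197,-0.0013,0.0039,0,-0.0656,0],[0.0199,-0.0014,0.0026,0,-0.0656,0],[0.0201,-0.0014,0.0013,0,-0.0656,0],[0.0201,-0.0013,-0.0001,0,-0.0656,0],[0,0.024,-0.0004,0,0,0],[0,0.024,-0.0004,0,0,0],[0,0.024,-0.0004,0,0,0],[0,0.024,-0.0004,0,0,0],[0,0.014,-0.0005,0,0,0],[0,0,0,0,0,0],[0,0,0,0,0,0],[0,0,0,0,0,0]]

```text
time_s: 15.95
tcp_pos: [0.4329, -0.1741, 0.1389]
eef_rot: [-90.1, -0.3, -90.0]
contact_force: [0.7, 0.5, 0.4]
gripper_width: 0.0628
```

Run:
```python
from look import *
C,s=look("k1",[.4329,-.1734,.06],w=60)
T,S=C["top"],C["side"]
Rt=toolR([0,-1,0],[0,0,-1])
plan([([.4329,-.1734,s["tcp_pos"][2]],Rt,2)])
```

```text
15.95 [ 0.4329 -0.1741  0.1389] [-90.07  -0.32 -90.  ] [0.7 0.5 0.4] 0.0628 [  2.6   6.5 -33.4   0.4 -50.1  87.1]
side crop origin 363 153
top crop origin 385 276
rows 2 max mm 0.33166247903553997 max deg 0.1629659577077219
[[[-0.0003,-0.0001,0.0001,0.0006,-0.0,0.0027],[-0.0003,-0.0,0.0,0.0005,-0.0,0.0028]]]
end [ 0.43285652 -0.17343696  0.13881687] [-9.00016090e+01  1.94571550e-03 -9.00001941e+01]
```

View pics/k1.png

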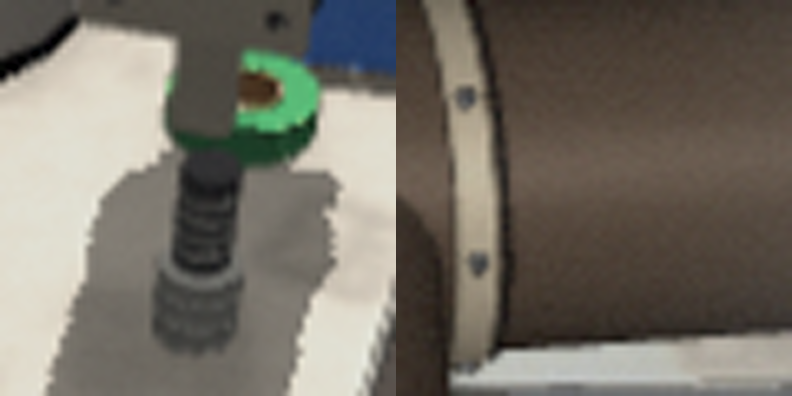

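servo_tool:
  steps:
    - [[-0.0006,0,0,0.001,0,0.005],[0,0.02,0,0,0,0],[0,0.02,0,0,0,0],[0,0.02,0,0,0,0],[0,0.012,0,0,0,0],[0,0.008,0,0,0,0],[0,0,0,0,0,0],[0,0,0,0,0,0]]

```text
time_s: 16.85
tcp_pos: [0.4323, -0.1735, 0.0581]
eef_rot: [-90.1, -0.0, -90.0]
contact_force: [-0.7, 0.2, 0.1]
gripper_width: 0.063
```

servo_tool:
  steps:
    - [[0,0,0,0,0,0],[0,0,0,0,0,0],[0,0,0,0,0,0],[0,0,0,0,0,0],[0,0,0,0,0,0],[0,0,0,0,0,0],[0,0,0,0,0,0],[0,0,0,0,0,0]]
  jaw: 255
  grip_force: 6

```text
time_s: 17.65
tcp_pos: [0.432, -0.1735, 0.0578]
eef_rot: [-90.1, -0.0, -90.0]
contact_force: [-1.5, 0.5, 3.2]
gripper_width: 0.0238
```

servo_tool:
  steps:
    - [[0,0,0,0,0,0],[0,0,0,0,0,0],[0,0,0,0,0,0],[0,0,0,0,0,0]]
  grip_force: 60

```text
time_s: 18.05
tcp_pos: [0.4321, -0.1735, 0.0578]
eef_rot: [-90.1, -0.0, -90.0]
contact_force: [-0.3, 0.7, 5.2]
gripper_width: 0.0232
```

Run:
```python
from look import *
C,s=look("k2",[.4329,-.1734,.06],w=60)
```

```text
18.05 [ 0.4321 -0.1735  0.0578] [-9.01e+01 -3.00e-02 -9.00e+01] [-0.3  0.7  5.2] 0.0232 [  2.5  13.4 -38.6   0.  -38.1  87.5]
side crop origin 363 153
top crop origin 385 276
```

View pics/k2.png

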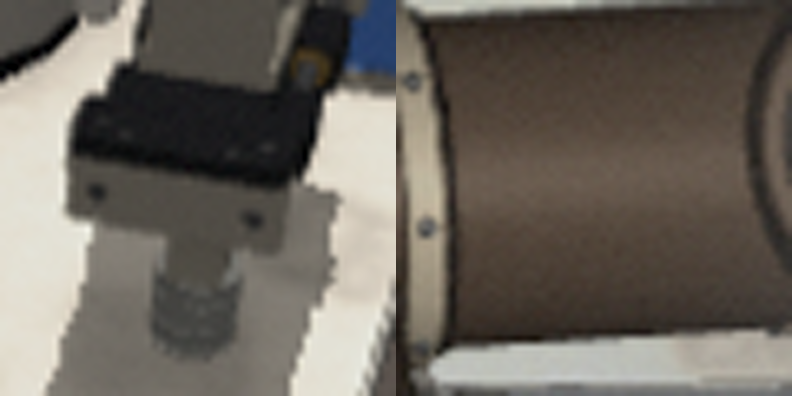

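Run:
```python
from h import *
R0=toolR([0,-1,0],[0,0,-1])
p,R=nip((.5547,.2735),-21)
Rt=toolR(-(R[:,0]+R[:,1]),-R[:,2])
plan([([.4321,-.1735,.26],R0,8),([.435,-.03,.28],R0,4),([.44,.16,.28],R0,6)])
plan([([.46,.29,.26],Rt,14),(p+R[:,2]*.125,Rt,6)],p0=[.44,.16,.28],R0=R0)
```

```text
rows 18 max mm 36.255344433614205 max deg 0.01811851635761533
[[[0.0,-0.0253,-0.0,0.0002,-0.0,0.0001],[0.0,-0.0253,-0.0,0.0002,-0.0,0.0001],[0.0,-0.0253,-0.0,0.0002,-0.0,0.0],[0.0,-0.0253,-0.0,0.0002,-0.0,0.0001],[0.0,-0.0253,-0.0001,0.0003,-0.0,0.0],[0.0,-0.0252,-0.0,0.0002,-0.0,0.0001],[0.0,-0.0253,-0.0,0.0003,-0.0001,0.0],[0.0001,-0.0252,-0.0001,0.0002,-0.0,0.0001],[-0.0359,-0.005,0.0007,0.0,-0.0,-0.0],[-0.0359,-0.005,0.0007,0.0,-0.0,-0.0],[-0.0359,-0.005,0.0008,0.0,-0.0,-0.0],[-0.0358,-0.005,0.0007,0.0,-0.0,-0.0],[-0.0317,-0.0,0.0008,0.0,-0.0,-0.0],[-0.0317,-0.0,0.0008,0.0,-0.0,-0.0],[-0.0317,-0.0,0.0009,0.0,-0.0,-0.0],[-0.0316,-0.0,0.0008,0.0,-0.0,-0.0],[-0.0317,-0.0,0.0009,0.0,-0.0,-0.0],[-0.0316,-0.0,0.0008,0.0,-0.0,-0.0]]]
end [0.43998116 0.15995217 0.2799929 ] [-9.00010747e+01  2.17140313e-03 -9.00011883e+01]
rows 20 max mm 16.09378762131525 max deg 5.011956295664884
[[[-0.0093,0.0014,0.0014,0.0322,0.0809,0.0068],[-0.0094,0.0015,0.0006,0.0322,0.0809,0.0069],[-0.0094,0.0016,-0.0002,0.0322,0.0809,0.0068],[-0.0093,0.0016,-0.001,0.0322,0.0809,0.0069],[-0.0092,0.0017,-0.0018,0.0322,0.0809,0.0068],[-0.009,0.0017,-0.0026,0.0322,0.0809,0.0069],[-0.0087,0.0016,-0.0033,0.0322,0.0809,0.0068],[-0.0084,0.0016,-0.0041,0.0322,0.0809,0.0069],[-0.0081,0.0015,-0.0048,0.0322,0.0809,0.0069],[-0.0076,0.0014,-0.0055,0.0322,0.0809,0.0068],[-0.0072,0.0012,-0.0061,0.0322,0.0809,0.0069],[-0.0066,0.001,-0.0067,0.0323,0.0809,0.0068],[-0.0061,0.0009,-0.0073,0.0323,0.081,0.0069],[-0.0054,0.0007,-0.0077,0.0322,0.0809,0.0068],[-0.0024,0.0157,-0.002,0.0,0.0,0.0],[-0.0024,0.0157,-0.002,0.0,0.0,0.0],[-0.0024,0.0157,-0.002,0.0,0.0,0.0],[-0.0024,0.0157,-0.0019,0.0,0.0,0.0],[-0.0024,0.0157,-0.002,0.0,0.0,0.0],[-0.0024,0.0158,-0.0019,0.0,0.0,0.0]]]
end [0.50541836 0.29238841 0.17528437] [ -71.75066117   17.38626114 -153.18420991]
```

servo_tool:
  steps:
    - [[0,-0.008,0,0,0,0],[0,-0.02,0,0,0,0],[0,-0.025,0,0,0,0],[0,-0.03,0,0,0,0],[0,-0.03,0,0,0,0],[0,-0.03,0,0,0,0],[0,-0.03,0,0,0,0],[0,-0.029,0,0.002,0,0],[-0.0359,-0.005,0.0007,0,0,0],[-0.0359,-0.005,0.0007,0,0,0],[-0.0359,-0.005,0.0008,0,0,0],[-0.0358,-0.005,0.0007,0,0,0],[-0.0317,0,0.0008,0,0,0],[-0.0317,0,0.0008,0,0,0],[-0.0317,0,0.0009,0,0,0],[-0.0316,0,0.0008,0,0,0],[-0.0317,0,0.0009,0,0,0],[-0.0316,0,0.0008,0,0,0]]

```text
time_s: 19.95
tcp_pos: [0.4396, 0.1612, 0.2795]
eef_rot: [-90.0, -0.0, -90.0]
contact_force: [0.1, -0.8, -1.7]
gripper_width: 0.0233
```

servo_tool:
  steps:
    - [[-0.0093,0.0014,0.0014,0.0322,0.0809,0.0068],[-0.0094,0.0015,0.0006,0.0322,0.0809,0.0069],[-0.0094,0.0016,-0.0002,0.0322,0.0809,0.0068],[-0.0093,0.0016,-0.001,0.0322,0.0809,0.0069],[-0.0092,0.0017,-0.0018,0.0322,0.0809,0.0068],[-0.009,0.0017,-0.0026,0.0322,0.0809,0.0069],[-0.0087,0.0016,-0.0033,0.0322,0.0809,0.0068],[-0.0084,0.0016,-0.0041,0.0322,0.0809,0.0069],[-0.0081,0.0015,-0.0048,0.0322,0.0809,0.0069],[-0.0076,0.0014,-0.0055,0.0322,0.0809,0.0068],[-0.0072,0.0012,-0.0061,0.0322,0.0809,0.0069],[-0.0066,0.001,-0.0067,0.0323,0.0809,0.0068],[-0.0061,0.0009,-0.0073,0.0323,0.081,0.0069],[-0.0054,0.0007,-0.0077,0.0322,0.0809,0.0068],[0,0,0,0,0,0]]

```text
time_s: 21.45
tcp_pos: [0.46, 0.2906, 0.2586]
eef_rot: [-71.6, 17.3, -153.2]
contact_force: [-0.6, 0.1, -1.1]
gripper_width: 0.0228
```

Run:
```python
from look import *
C,s=look("k3",[.53,.28,.12],w=100,s=4)
p,R=nip((.5547,.2735),-21)
Rt=toolR(-(R[:,0]+R[:,1]),-R[:,2])
plan([(p+R[:,2]*.13,Rt,6)])
```

```text
21.45 [0.46   0.2906 0.2586] [ -71.64   17.34 -153.21] [-0.6  0.1 -1.1] 0.0228 [ 67.9   1.7 -37.3  31.1 -54.9 -63. ]
side crop origin 242 231
top crop origin 182 217
rows 6 max mm 15.142324788486079 max deg 0.029215229778371647
[[[-0.0025,0.0147,-0.002,-0.0001,0.0004,0.0002],[-0.0025,0.0147,-0.0019,-0.0001,0.0004,0.0003],[-0.0025,0.0147,-0.002,-0.0001,0.0004,0.0002],[-0.0025,0.0147,-0.0019,-0.0,0.0004,0.0003],[-0.0025,0.0148,-0.002,-0.0001,0.0003,0.0002],[-0.0024,0.0147,-0.0019,-0.0,0.0004,0.0003]]]
end [0.50340122 0.29314575 0.17985007] [ -71.74914094   17.39068998 -153.18669332]
```

View pics/k3.png

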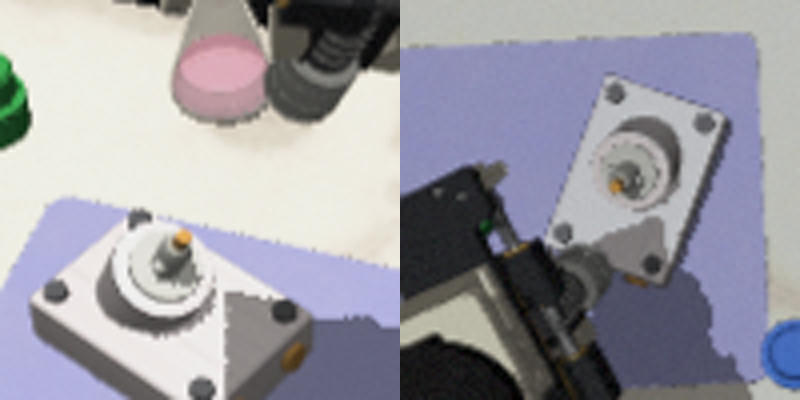

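servo_tool:
  steps:
    - [[-0.0025,0.0147,-0.002,0,0.0004,0],[-0.0025,0.0147,-0.002,0,0.0004,0],[-0.0025,0.0147,-0.002,0,0.0004,0],[-0.0025,0.0147,-0.002,0,0.0004,0],[-0.0025,0.0147,-0.002,0,0.0004,0],[-0.0024,0.0147,-0.0019,0,0.0004,0],[0,0.01,0,0,0,0],[0,0.005,0,0,0,0],[0,0,0,0,0,0],[0,0,0,0,0,0]]

```text
time_s: 22.55
tcp_pos: [0.5098, 0.2914, 0.1674]
eef_rot: [-71.8, 17.4, -153.3]
contact_force: [0.1, 0.0, -1.9]
gripper_width: 0.023
```

```bash
cat > fitk.py <<'E'
from look import *
import sys,pickle
C,s=look(sys.argv[1],[.54,.278,.10],w=60,s=6.6)
pickle.dump((C,s),open("K.pkl","wb"))
E
python3 fitk.py k4
```

```text
22.55 [0.5098 0.2914 0.1674] [ -71.78   17.45 -153.32] [ 0.1  0.  -1.9] 0.023 [ 60.1  10.1 -43.1  40.4 -40.1 -68.4]
side crop origin 258 256
top crop origin 204 234
```

View pics/k4.png

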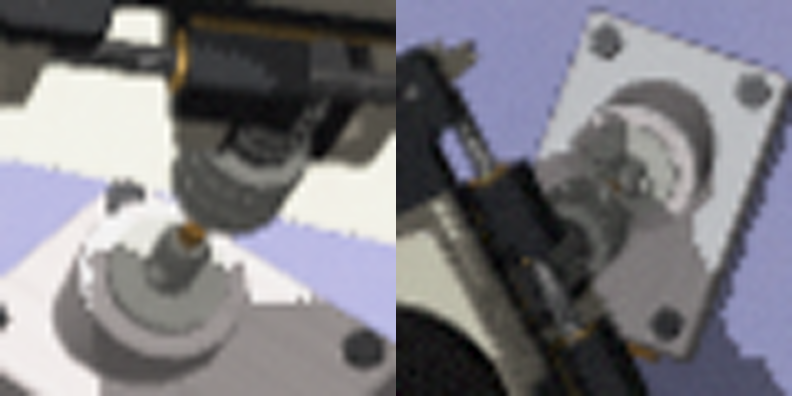

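```bash
cat > ovk.py <<'E'
from h import *
import pickle,sys
C,s=pickle.load(open("K.pkl","rb"))
NB={"side":((.5544,.2751),-21.0),"top":((.5522,.2710),-21.0)}
def coup_in_nip(s,xy=(.5547,.2735),L=.0578):
    p,R=nip(xy,-21); T=eul(s["eef_rot"])
    m=s["tcp_pos"]+T.apply([0,L,0]); return R.T@(m-p), R.T@T.apply([0,-1,0])
NIP=[(.0185,-.004),(.0185,0),(.008,0),(.008,.019),(.0055,.024),(.004,.024),(.004,.034)]
def draw(name,off,ax,nb=NB,ctr=None):
    ims=[]
    for n in("side","top"):
        c=C[n];p,R=nip(*nb[n]);im=cv2.resize(c["img"][:,:,::-1],None,fx=10,fy=10,interpolation=cv2.INTER_CUBIC);im=np.clip(im*1.5,0,255).astype(np.uint8);raw=im.copy()
        def dr(P,col):
            for q in proj(c,P): cv2.circle(im,tuple(np.round(q*10+4.5).astype(int)),0,col,-1)
        for x in rings(NIP,160): dr((R@x.T).T+p,(0,0,255))
        Rc=R@Ro.align_vectors([ax],[[0,0,1]])[0].as_matrix()
        for x in rings(COUP[:3],160): dr((Rc@x.T).T+p+R@off,(0,255,0))
        u,v=proj(c,[p+R@[0,0,.04]])[0].astype(int)
        sl=np.s_[(v-27)*10:(v+27)*10,(u-20)*10:(u+20)*10]; ims.append(im[sl])
    cv2.imwrite("pics/"+name,np.hstack(ims))
if __name__=="__main__":
    o,a=coup_in_nip(s);print("coupler in nipple frame",o,a)
    if len(sys.argv)>2: o=np.array(eval(sys.argv[2]))
    draw(sys.argv[1],o,a)
E
python3 ovk.py o1.png
```

```text
coupler in nipple frame [0.0007493  0.00059048 0.05813993] [-3.44435294e-04 -7.12336120e-05  9.99999938e-01]
```

View pics/o1.png

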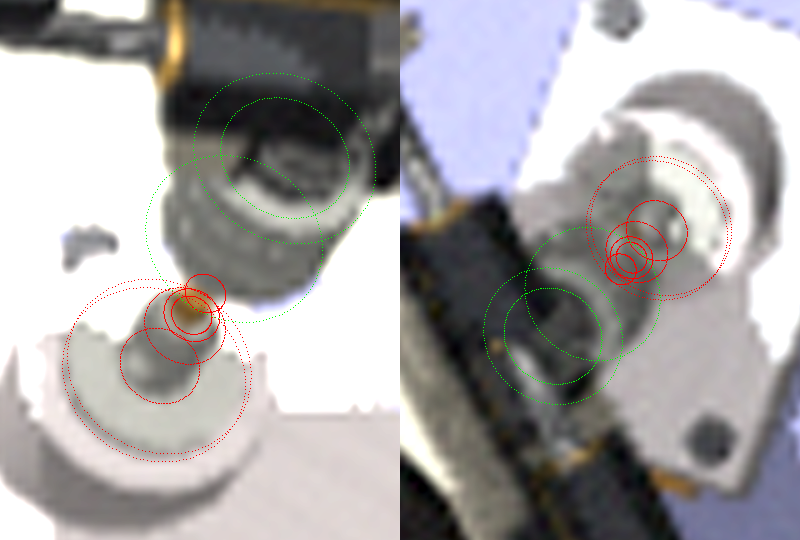

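```bash
cat > fb.py <<'E'
from h import *
import pickle
C=pickle.load(open("C0.pkl","rb"))
k=cv2.imread("pics/k3.png")
NIP=[(.0185,-.004),(.0185,0),(.008,0),(.008,.019),(.0055,.024),(.004,.024),(.004,.034)]
for i,(n,(u0,v0)) in enumerate((("side",(242,231)),("top",(182,217)))):
    c=dict(C[n]); small=cv2.resize(k[:,400*i:400*i+400],(100,100),interpolation=cv2.INTER_AREA)
    im=C[n]["img"].copy(); im[v0:v0+100,u0:u0+100]=small[:,:,::-1]; c["img"]=im
    # block fit from clean first image with z as free too
    b=fit([C[n]],lambda cc,x:box_out(cc,Z3(x,.002),x[2]),[.5535,.273,-21],np.array([.004,.004,2]))
    print(n,b)
    def f(cc,x):
        p,R=nip(x,-21); rs=rings(NIP,96)
        return np.vstack([proj(cc,(R@rs[1].T).T+p)])
    g=fit([c],f,b[0][:2],np.array([.002,.002]));print(" collar ring fit",g)
    def f2(cc,x):
        p,R=nip(x,-21)
        return rev_out(cc,NIP[2:],p,R)
    g2=fit([c],f2,b[0][:2],np.array([.002,.002]));print(" spigot fit",g2)
    s=9;big=cv2.resize(im[:,:,::-1],None,fx=s,fy=s,interpolation=cv2.INTER_CUBIC)
    def dr(P,col):
        for q in proj(c,P): cv2.circle(big,tuple(np.round(q*s+(s-1)/2).astype(int)),0,col,-1)
    for q in box_out(c,Z3(b[0],.002),b[0][2])[::3]: cv2.circle(big,tuple(np.round(q*s+(s-1)/2).astype(int)),0,(0,0,255),-1)
    p,R=nip(b[0][:2],-21)
    for x in rings(NIP,160): dr((R@x.T).T+p,(0,0,255))
    for x in rings([(.004,.034),(.0185,0)],160):
        p,R=nip(g2[0],-21);dr((R@x.T).T+p,(255,0,0))
    u,v=proj(c,[p])[0].astype(int)
    cv2.imwrite(f"pics/b_{n}.png",big[(v-33)*s:(v+33)*s,(u-40)*s:(u+40)*s])
E
python3 fb.py
```

```text
side (array([  0.55451327,   0.27505737, -21.23885597]), np.float64(-30.635847091674805))
 collar ring fit (array([0.55543814, 0.27782106]), np.float64(-27.6230525970459))
 spigot fit (array([0.55479549, 0.27544121]), np.float64(-38.525665283203125))
top (array([  0.55215072,   0.27116109, -20.76068775]), np.float64(-25.17097282409668))
 collar ring fit (array([0.56408183, 0.26540163]), np.float64(-25.950178146362305))
 spigot fit (array([0.55620933, 0.27132148]), np.float64(-34.53316116333008))
```

View pics/b_side.png

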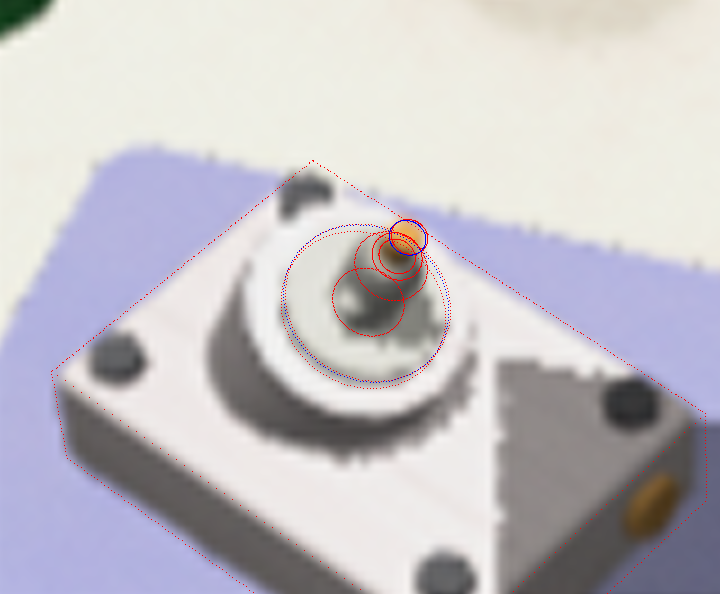

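View pics/b_top.png

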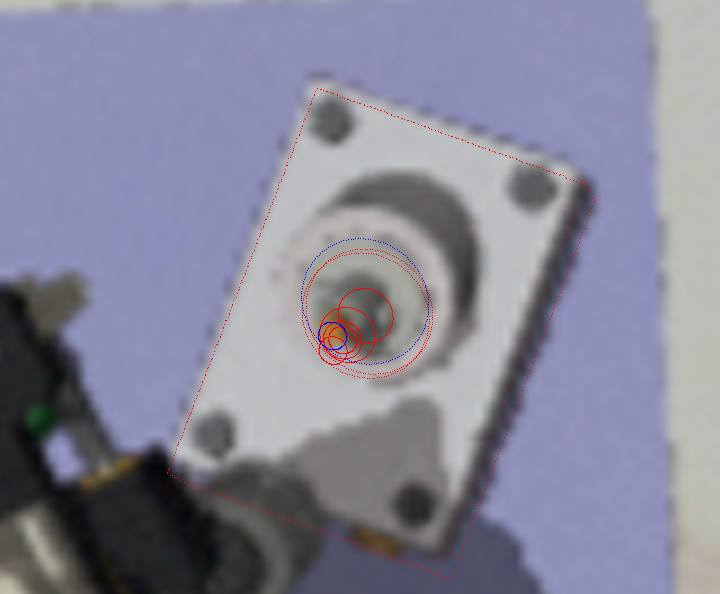

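```bash
sed -i 's/^NB=.*/NB={"side":((.5548,.2754),-21.0),"top":((.5562,.2713),-21.0)}/' ovk.py
cat > fk.py <<'E'
from ovk import *
import sys
o,a=coup_in_nip(s,(.5555,.2733));print("by TCP",o,a)
# fit: maximise gradient along sleeve outline parts not hidden by gripper
G={n:grad(C[n]["img"]) for n in C}
def pts(n,off):
    c=C[n];p,R=nip(*NB[n]);Rc=R@Ro.align_vectors([a],[[0,0,1]])[0].as_matrix()
    P=p+R@off; o_=rev_out(c,COUP[:2],P,Rc)
    # keep points nearer the mouth end (axial z<0.022)
    m=proj(c,[P,P+Rc@[0,0,.034]]);ax=m[1]-m[0];L=np.linalg.norm(ax);t=(o_-m[0])@ax/L
    return o_[t<.5*L]
from itertools import product
for cams in(("side","top"),("side",),("top",)):
    best=[]
    for m in np.arange(-.004,.0041,.001) if len(cams)==2 else (0,):
        for x,y in product(np.arange(-.005,.0051,.0005),repeat=2):
            off=np.array([x,y,o[2]+m]);best.append((sum(samp(G[n],pts(n,off)).mean() for n in cams),off))
    best.sort(key=lambda t:-t[0])
    print(cams,[(round(float(b[0]),1),np.round(b[1]*1e3,1).tolist()) for b in best[:6]])
    if len(cams)==2: top=best[0][1]
draw(sys.argv[1],top,a)
E
python3 fk.py o2.png
```

```text
by TCP [7.45224636e-06 4.90503579e-04 5.84858609e-02] [-3.44435294e-04 -7.12336120e-05  9.99999938e-01]
('side', 'top') [(59.9, [-0.0, -0.0, 62.5]), (59.8, [0.5, -0.5, 62.5]), (59.8, [-0.5, -0.0, 62.5]), (59.8, [-0.0, -0.5, 62.5]), (59.7, [0.5, -0.0, 62.5]), (59.7, [-0.0, -0.0, 61.5])]
('side',) [(38.9, [2.0, -3.5, 58.5]), (38.8, [2.0, -3.0, 58.5]), (38.8, [2.5, -3.5, 58.5]), (38.7, [1.5, -3.0, 58.5]), (38.7, [2.5, -4.0, 58.5]), (38.7, [2.0, -4.0, 58.5])]
('top',) [(21.9, [-2.5, 0.5, 58.5]), (21.8, [-3.0, 0.5, 58.5]), (21.8, [-2.0, 0.5, 58.5]), (21.7, [-3.0, 1.0, 58.5]), (21.7, [-3.5, 0.5, 58.5]), (21.6, [-2.5, 1.0, 58.5])]
```

View pics/o2.png

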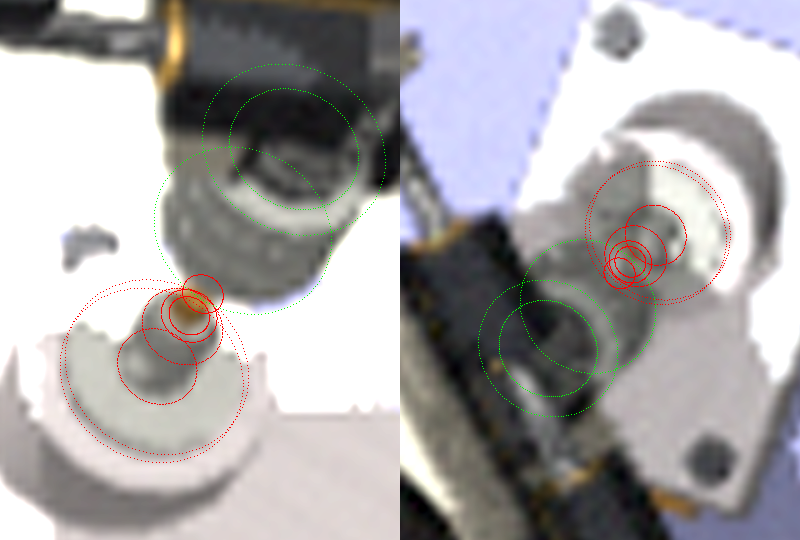

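servo_tool:
  steps:
    - [[0,0.008,0,0,0,0],[0,0.008,0,0,0,0],[0,0.006,0,0,0,0],[0,0,0,0,0,0],[0,0,0,0,0,0]]

```text
time_s: 23.15
tcp_pos: [0.5185, 0.2877, 0.1465]
eef_rot: [-71.7, 17.4, -153.3]
contact_force: [-0.1, -0.6, -2.0]
gripper_width: 0.0233
```

```bash
python3 fitk.py k5; python3 fk.py o3.png
```

```text
23.15 [0.5185 0.2877 0.1465] [ -71.74   17.38 -153.34] [-0.1 -0.6 -2. ] 0.0233 [ 58.1  11.9 -44.7  43.7 -36.9 -70.6]
side crop origin 258 256
top crop origin 204 234
by TCP [-2.99082032e-04  5.69201423e-05  3.55712479e-02] [-2.20716635e-05  1.40010848e-03  9.99999020e-01]
('side', 'top') [(56.1, [2.0, -2.5, 35.6]), (56.1, [2.5, -2.5, 35.6]), (56.1, [2.0, -2.5, 34.6]), (56.1, [2.0, -3.0, 35.6]), (56.0, [2.0, -2.0, 35.6]), (56.0, [2.5, -3.0, 33.6])]
('side',) [(33.3, [1.0, -4.0, 35.6]), (33.3, [0.5, -4.5, 35.6]), (33.3, [0.5, -4.0, 35.6]), (33.3, [1.0, -4.5, 35.6]), (33.3, [0.5, -3.5, 35.6]), (33.3, [1.0, -3.5, 35.6])]
('top',) [(24.7, [4.0, -2.5, 35.6]), (24.7, [4.0, -2.0, 35.6]), (24.7, [3.5, -2.0, 35.6]), (24.6, [3.5, -2.5, 35.6]), (24.6, [4.5, -2.5, 35.6]), (24.6, [4.5, -2.0, 35.6])]
```

View pics/o3.png

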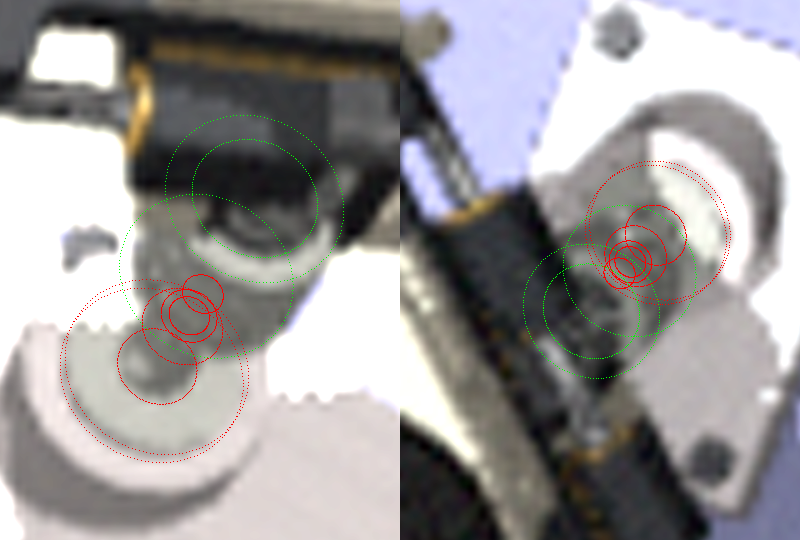

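View pics/k5.png

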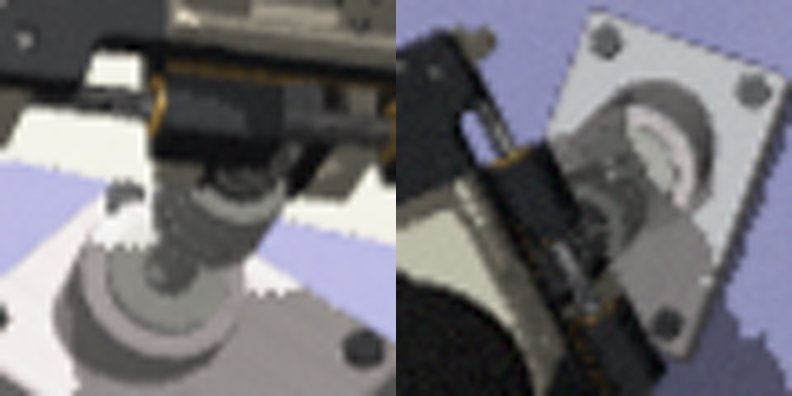

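Run:
```python
import sys;sys.argv=["x"]
from ovk import *
o,a=coup_in_nip(s,(.5555,.2733))
draw("o4.png",np.array([-.0003,-.0004,.0396]),a)
```

```text
(no output)
```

View pics/o4.png

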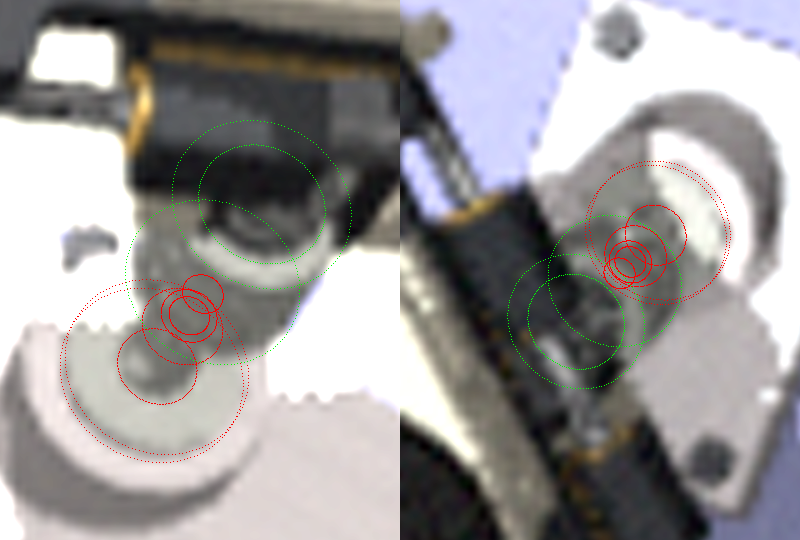

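servo_tool:
  steps:
    - [[0,0.006,0,0,0,0],[0,0.006,0,0,0,0],[0,0,0,0,0,0],[0,0,0,0,0,0]]

```text
time_s: 23.65
tcp_pos: [0.5231, 0.2859, 0.1357]
eef_rot: [-71.7, 17.4, -153.3]
contact_force: [-0.7, 0.8, -3.1]
gripper_width: 0.0229
```

servo_tool:
  steps:
    - [[0,0.003,0,0,0,0],[0,0,0,0,0,0],[0,0,0,0,0,0]]

```text
time_s: 23.95
tcp_pos: [0.5243, 0.2857, 0.1333]
eef_rot: [-71.8, 17.4, -153.3]
contact_force: [0.3, -0.1, -2.5]
gripper_width: 0.023
```

servo_tool:
  steps:
    - [[0,0.003,0,0,0,0],[0,0,0,0,0,0],[0,0,0,0,0,0]]

```text
time_s: 24.25
tcp_pos: [0.5255, 0.2852, 0.1305]
eef_rot: [-71.8, 17.4, -153.3]
contact_force: [0.0, -0.2, -2.8]
gripper_width: 0.0234
```

servo_tool:
  steps:
    - [[0,0.003,0,0,0,0],[0,0,0,0,0,0],[0,0,0,0,0,0]]

```text
time_s: 24.55
tcp_pos: [0.5267, 0.2848, 0.1277]
eef_rot: [-71.8, 17.4, -153.3]
contact_force: [0.4, -0.4, -1.9]
gripper_width: 0.0231
```

```bash
cat > nf.py <<'E'
from h import *
st=readout.get_state();p,R=nip((.5555,.2733),-21);T=eul(st["eef_rot"])
print(st["time_s"],"mouth in nip(mm)",np.round(R.T@(st["tcp_pos"]+T.apply([0,.0578,0])-p)*1e3,2),"axis",np.round(R.T@T.apply([0,-1,0]),4),"F nip",np.round(R.T@st["contact_force"],1),"F tool",np.round(T.inv().apply(st["contact_force"]),1),"M",np.round(st["moment"],2))
E
python3 nf.py; python3 fitk.py k6
```

```text
24.55 mouth in nip(mm) [-0.34  0.36 14.87] axis [-1.e-04  6.e-04  1.e+00] F nip [-0.4 -0.2 -1.9] F tool [ 0.4  1.9 -0.1] M [ 0.67  1.55 -0.  ]
24.55 [0.5267 0.2848 0.1277] [ -71.77   17.41 -153.33] [ 0.4 -0.4 -1.9] 0.0231 [ 56.1  13.5 -46.2  47.6 -33.9 -73.2]
side crop origin 258 256
top crop origin 204 234
```

View pics/k6.png

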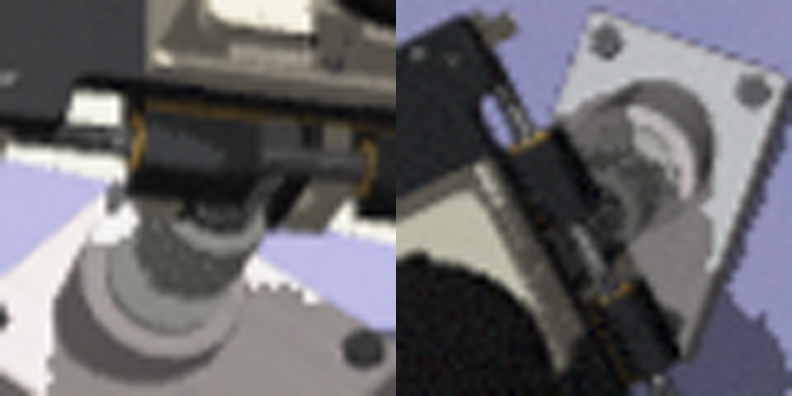

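servo_tool:
  steps:
    - [[0,0.002,0,0,0,0],[0,0,0,0,0,0],[0,0,0,0,0,0]]

```text
time_s: 24.95
tcp_pos: [0.5274, 0.2845, 0.126]
eef_rot: [-71.8, 17.4, -153.3]
contact_force: [-0.4, 0.0, -2.7]
gripper_width: 0.0233
```

servo_tool:
  steps:
    - [[0,0.002,0,0,0,0],[0,0,0,0,0,0],[0,0,0,0,0,0]]

```text
time_s: 25.25
tcp_pos: [0.5282, 0.2842, 0.1241]
eef_rot: [-71.8, 17.4, -153.3]
contact_force: [0.1, 0.5, -2.2]
gripper_width: 0.0228
```

```bash
python3 nf.py
```

```text
25.25 mouth in nip(mm) [-0.35  0.36 10.92] axis [-1.e-04  6.e-04  1.e+00] F nip [-1.   0.5 -1.9] F tool [ 0.4  1.9 -1.1] M [0.71 1.56 0.01]
```

servo_tool:
  steps:
    - [[0,0.002,0,0,0,0],[0,0,0,0,0,0],[0,0,0,0,0,0]]

```text
time_s: 25.55
tcp_pos: [0.5293, 0.2847, 0.1228]
eef_rot: [-71.8, 17.5, -153.3]
contact_force: [1.5, 1.9, -0.9]
gripper_width: 0.0232
```

servo_tool:
  steps:
    - [[0,0.002,0,0,0,0],[0,0,0,0,0,0],[0,0,0,0,0,0]]

```text
time_s: 25.85
tcp_pos: [0.5303, 0.2847, 0.1214]
eef_rot: [-71.8, 17.5, -153.3]
contact_force: [-0.5, 3.7, 5.1]
gripper_width: 0.0232
```

```bash
python3 nf.py
```

```text
25.85 mouth in nip(mm) [0.11 1.71 7.74] axis [-7.0e-04 -1.7e-03  1.0e+00] F nip [0.5 3.3 5.4] F tool [-2.7 -5.4 -2. ] M [1.37 0.7  0.45]
```

servo_tool:
  steps:
    - [[-0.0009,0,-0.0009,0,0,0],[0,0.001,0,0,0,0],[0,0,0,0,0,0],[0,0,0,0,0,0]]

```text
time_s: 26.25
tcp_pos: [0.5309, 0.2847, 0.12]
eef_rot: [-71.8, 17.4, -153.3]
contact_force: [1.8, 1.2, 3.7]
gripper_width: 0.0228
```

```bash
python3 nf.py
```

```text
26.25 mouth in nip(mm) [0.01 1.77 6.16] axis [-5.e-04  4.e-04  1.e+00] F nip [2.7 1.7 2.8] F tool [-3.1 -2.8  0.7] M [0.62 0.16 0.17]
```

servo_tool:
  steps:
    - [[-0.0007,0.0005,0.0002,0,0,0],[0,0.0015,0,0,0,0],[0,0,0,0,0,0],[0,0,0,0,0,0]]

```text
time_s: 26.65
tcp_pos: [0.532, 0.2843, 0.1179]
eef_rot: [-71.8, 17.4, -153.3]
contact_force: [-1.8, 0.7, 2.8]
gripper_width: 0.023
```

```bash
python3 nf.py
```

```text
26.65 mouth in nip(mm) [0.13 1.75 3.8 ] axis [1.e-04 9.e-04 1.e+00] F nip [-0.5  0.   3.3] F tool [ 0.4 -3.3 -0.4] M [0.81 1.33 0.12]
```

servo_tool:
  steps:
    - [[0,0.002,0,0,0,0],[0,0,0,0,0,0],[0,0,0,0,0,0]]

```text
time_s: 26.95
tcp_pos: [0.5328, 0.284, 0.1161]
eef_rot: [-71.8, 17.4, -153.3]
contact_force: [-2.5, 1.3, 2.7]
gripper_width: 0.0235
```

```bash
python3 nf.py
```

```text
26.95 mouth in nip(mm) [0.16 1.8  1.87] axis [1.e-04 8.e-04 1.e+00] F nip [-1.4  0.3  3.6] F tool [ 0.7 -3.6 -1.2] M [0.78 1.62 0.03]
```

servo_tool:
  steps:
    - [[0,0.0015,0,0,0,0],[0,0,0,0,0,0],[0,0,0,0,0,0]]

```text
time_s: 27.25
tcp_pos: [0.5333, 0.2838, 0.115]
eef_rot: [-71.8, 17.4, -153.3]
contact_force: [-6.1, 1.5, 7.4]
gripper_width: 0.0231
```

```bash
python3 nf.py
```

```text
27.25 mouth in nip(mm) [0.22 1.82 0.56] axis [-1.e-04  6.e-04  1.e+00] F nip [-2.5 -0.8  9.4] F tool [ 2.3 -9.4 -1.2] M [ 0.51  2.39 -0.22]
```

servo_tool:
  steps:
    - [[0,0.001,0,0,0,0],[0,0,0,0,0,0],[0,0,0,0,0,0]]

```text
time_s: 27.55
tcp_pos: [0.5337, 0.2837, 0.1141]
eef_rot: [-71.8, 17.4, -153.3]
contact_force: [-6.0, 1.5, 6.5]
gripper_width: 0.0234
```

```bash
python3 nf.py; python3 fitk.py k7
```

```text
27.55 mouth in nip(mm) [ 0.21  1.84 -0.39] axis [-2.e-04  6.e-04  1.e+00] F nip [-2.8 -0.8  8.5] F tool [ 2.6 -8.5 -1.4] M [ 0.47  2.45 -0.25]
27.55 [0.5337 0.2837 0.1141] [ -71.76   17.41 -153.32] [-6.   1.5  6.5] 0.0234 [ 54.4  14.8 -47.1  50.9 -31.8 -75.4]
side crop origin 258 256
top crop origin 204 234
```

View pics/k7.png

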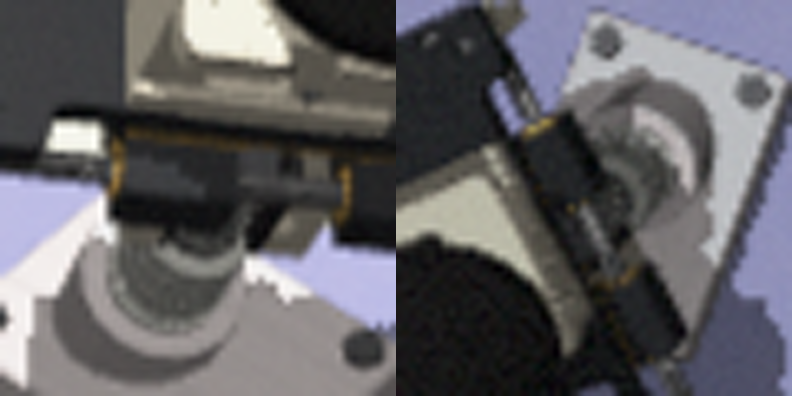

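servo_tool:
  steps:
    - [[0,0.001,0,0,0,0],[0,0,0,0,0,0],[0,0,0,0,0,0]]

```text
time_s: 27.95
tcp_pos: [0.534, 0.2836, 0.1136]
eef_rot: [-71.8, 17.4, -153.3]
contact_force: [-10.4, -0.4, 10.3]
gripper_width: 0.0232
```

```bash
python3 nf.py
```

```text
27.95 mouth in nip(mm) [ 0.28  1.88 -1.03] axis [-5.e-04  2.e-04  1.e+00] F nip [-4.4 -4.1 13.4] F tool [  5.9 -13.4  -0.2] M [ 0.19  3.14 -0.53]
```

servo_tool:
  steps:
    - [[0,0.001,0,0,0,0],[0,0,0,0,0,0],[0,0,0,0,0,0]]

```text
time_s: 28.25
tcp_pos: [0.5342, 0.2836, 0.1135]
eef_rot: [-71.8, 17.5, -153.3]
contact_force: [-21.8, -0.1, 21.1]
gripper_width: 0.0234
```

```bash
python3 nf.py
```

```text
28.25 mouth in nip(mm) [ 0.46  1.98 -1.11] axis [-1.2e-03 -7.0e-04  1.0e+00] F nip [-9.5 -7.9 27.7] F tool [ 12.2 -27.7  -1.1] M [-0.72  5.27 -1.26]
```

servo_tool:
  steps:
    - [[0,0.001,0,0,0,0],[0,0,0,0,0,0],[0,0,0,0,0,0]]

```text
time_s: 28.55
tcp_pos: [0.5343, 0.2835, 0.1135]
eef_rot: [-71.8, 17.6, -153.2]
contact_force: [-31.2, -0.4, 33.4]
gripper_width: 0.0233
```

```bash
python3 nf.py
```

```text
28.55 mouth in nip(mm) [ 0.63  2.05 -1.21] axis [-0.002  -0.0016  1.    ] F nip [-12.2 -11.6  42.6] F tool [ 16.7 -42.6  -0.4] M [-1.57  7.42 -1.97]
```

servo_tool:
  steps:
    - [[0.001,-0.001,0,0,0,0],[0,0,0,0,0,0],[0,0,0,0,0,0],[0,0,0,0,0,0]]

```text
time_s: 28.95
tcp_pos: [0.534, 0.2836, 0.1135]
eef_rot: [-71.8, 17.5, -153.3]
contact_force: [-12.8, 0.7, 17.3]
gripper_width: 0.023
```

```bash
python3 nf.py;python3 fitk.py k8
python3 - <<'E'
import sys;sys.argv=["x"]
from ovk import *
draw("o8.png",np.array([0,0,0.]),np.array([0,0,1.]))
E
```

```text
28.95 mouth in nip(mm) [ 0.36  2.   -1.09] axis [-0.0017 -0.0013  1.    ] F nip [-3.7 -4.  20.9] F tool [  5.4 -20.9   0.2] M [-0.36  2.93 -0.63]
28.95 [0.534  0.2836 0.1135] [ -71.76   17.54 -153.28] [-12.8   0.7  17.3] 0.023 [ 54.2  14.8 -47.4  51.5 -31.6 -75.8]
side crop origin 258 256
top crop origin 204 234
```

View pics/k8.png

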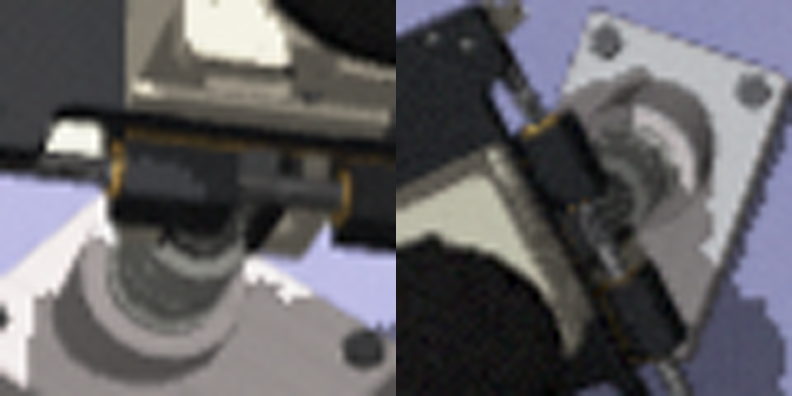

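View pics/o8.png

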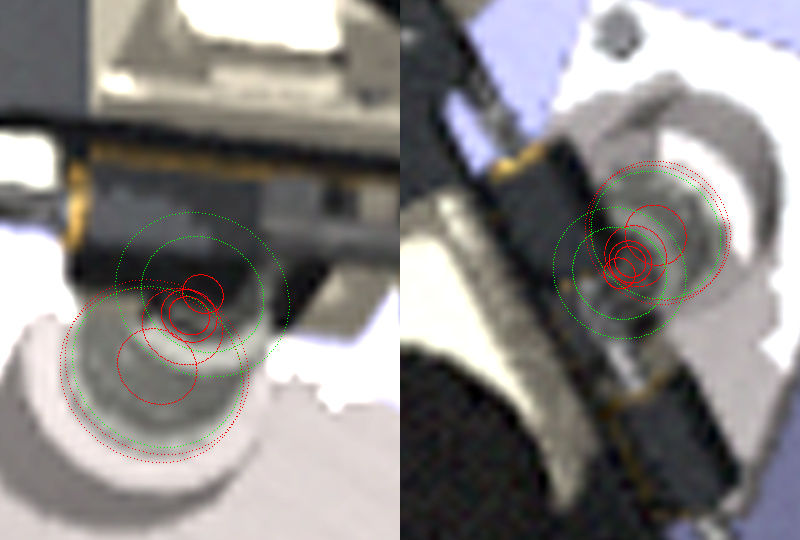

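servo_tool:
  steps:
    - [[0,0,0,0,0,0],[0,0,0,0,0,0],[0,0,0,0,0,0],[0,0,0,0,0,0],[0,0,0,0,0,0],[0,0,0,0,0,0],[0,0,0,0,0,0],[0,0,0,0,0,0]]

```text
time_s: 29.85
tcp_pos: [0.5341, 0.2836, 0.1135]
eef_rot: [-71.8, 17.5, -153.3]
contact_force: [-11.0, 0.8, 17.1]
gripper_width: 0.0232
```

```bash
python3 nf.py
python3 - <<'E'
from h import *
import pickle
C0=pickle.load(open("C0.pkl","rb"));ims=[]
for n,(u,v,w,h) in (("side",(230,210,180,210)),("top",(150,230,230,110))):
    c=vision.capture(n); cv2.imwrite(f"pics/fin_{n}.png",c["img"][:,:,::-1])
    if n=="side":
        a,b=C0[n]["img"][v:v+h,u:u+w,::-1],c["img"][v:v+h,u:u+w,::-1]; cv2.imwrite("pics/cmp.png",cv2.resize(np.hstack([a,b]),None,fx=2.2,fy=2.2))
    else:
        a,b=C0[n]["img"][v:v+h,u:u+w,::-1],c["img"][v:v+h,u:u+w,::-1]; cv2.imwrite("pics/cmpt.png",cv2.resize(np.vstack([a,b]),None,fx=2.5,fy=2.5))
    for t in("beaker","timer","flask"): 
        print(n,t,[(x["conf"],np.round(x["uv"],1)) for x in spotter.search_frame(n,t)][:2])
E
```

```text
29.85 mouth in nip(mm) [ 0.39  1.99 -1.09] axis [-0.0017 -0.0013  1.    ] F nip [-2.4 -3.2 19.9] F tool [  3.9 -19.9   0.6] M [-0.37  2.87 -0.64]
side beaker [(0.87, array([303.5, 385.6]))]
side timer [(0.86, array([378.5, 240. ]))]
side flask [(0.52, array([297. , 221.2]))]
top beaker []
top timer [(0.82, array([347.8, 314. ]))]
top flask [(0.84, array([309.4, 243.7]))]
```

View pics/cmp.png

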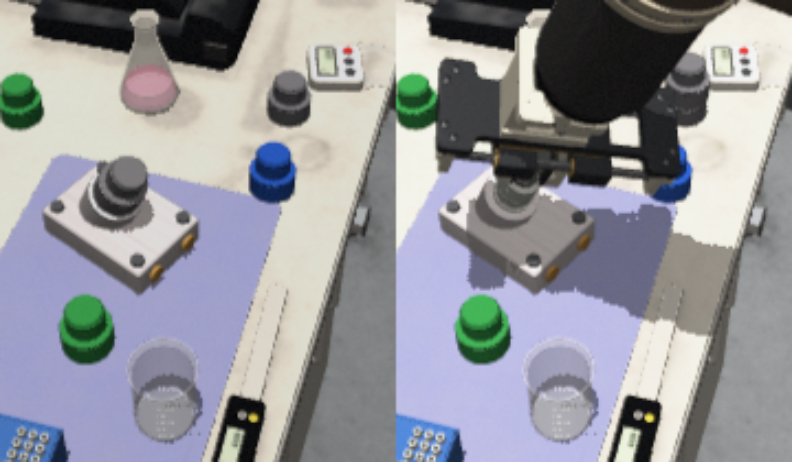

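View pics/cmpt.png

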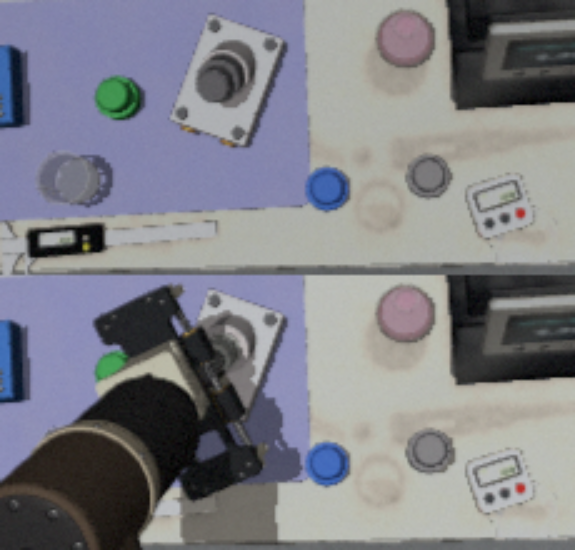

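```bash
python3 -c "
from plant import r,readout
print(r.close_job()); s=readout.get_state(); print(s['time_s'],s['contact_force'])"
```

```text
the job is handed in; nothing more can be done
None
the job is handed in; nothing more can be done
```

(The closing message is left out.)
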